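# Refit the lever of the sesame-brick press

## Task

The lever of the bench press lies on the counter: put it back. Slide its nose into the sleeve of the press arm with the button on the side of the hole, squeeze the spring button flush so that it passes under the rim, and push the lever on until the button pops out through the hole. Do not force it (a button jammed hard against the steel bends) and do not ram the press; leave the press arm down and the other things where they are, and let go of the lever.

Things in the scene. Friction and masses are not known exactly. Their poses are not given: they have to be found in the camera images.
- press: bench lever press, bolted down: grey base 200 x 250 mm, column with the pivot at its -y end, aluminium mould and ram in the middle, all below 215 mm. Origin on the counter, 10 mm to the -y side of the ram. Its arm runs level from the pivot towards +y and ends in the sleeve, which overhangs the base; the arm rests on its stop under about 2 kg of its own weight and can only be lifted, about the pivot
- pivot_mid (a point): middle of the arm's pivot, 185 mm above the counter; its y axis is the level axis of arm and sleeve, z up. The sleeve is clamped to the arm by bolts through a slot, so its reach is known only roughly: its open mouth is 305 mm from the pivot along +y, give or take 20 mm (where exactly must be felt or seen). The lever goes in towards -y. In press axes the pivot is at (0, -115, 185) mm
- sleeve_guess (a point): nominal middle of the sleeve's mouth (305 mm from the pivot, axes as pivot_mid); the real mouth is up to 20 mm nearer or farther along y. Square steel sleeve, inside 27 x 27 mm, walls 3 mm, rim square-edged, no lead-in, a solid stop 111 mm inside the mouth. Round hole 13 mm across through its +x wall at mid height, 45 mm inside the mouth: there the button must pop out
- lever_mid (a point): centre of the loose lever: steel square tube 25 x 25 mm, 300 mm long, about 0.25 kg, lying flat (centre 12.5 mm up). y axis from nose to tail, z up: nose at y = -150 mm with a black plug tapering over its last 7 mm to 17 x 17 mm; bare tube from -143 to +28 mm; black rubber grip, 29 mm wide and 25 mm high, from +28 to the tail at +150 mm. Home: nose 105 mm inside the sleeve
- lever: the same lever as a whole: origin 12.5 mm below lever_mid, same axes. Let go with only its nose in the sleeve, it stays there but its tail sags by up to about 4 degrees; 1 mm of play all round in the sleeve
- button_top (a point): middle of the flat top of the lever's spring button (moves with it): in the lever's frame x = 17.5 mm from lever_mid when fully out, 12.5 mm when flush with the tube. The button is a square-sided steel pin 11 mm across with a 1 mm bevel, 5 mm proud of the tube's +x face, its middle at y = -90 mm, 60 mm from the nose
- button: the spring button itself, origin 10 mm inside the tube's face when out. It takes 2.5 N at first, 5 N flush, and moves only straight in and out, so that pressing part of its top is enough. The sleeve's rim stops it unless it is within 2 mm of flush; inside the sleeve it rubs on the wall with about 3 to 6 N of drag. Jammed hard (some 20 N) on the steel it bends
- brick_short: bystander: sesame brick 55 x 140 x 50 mm beside the lever, origin under its middle
- brick_long: bystander: sesame brick 55 x 200 x 50 mm beyond the press, origin under its middle
- brittle_round: bystander: flat round sweet, 90 mm across and 16 mm high, below the sleeve, origin under its middle
- tamper: bystander: wooden tamper, foot 65 x 85 mm, 82 mm tall, on the robot's side of the press, origin under its middle
- scraper: bystander: bench scraper 75 x 110 mm, 16 mm high, on the robot's side of the lever, origin under its middle

How it is judged:
By the outcome, as a careful person would: the job done as asked, in the order asked, and still so for the second after the job is handed in, with the robot touching nothing.
It also fails if it takes over 69 s, if anything falls off the work surface, if the arm or the gripper's body presses on something with over 40 N, if the wrist force passes 120 N, or if a joint passes its speed limit or range.

## Robot

A 6-joint arm with a two-finger parallel gripper is mounted at the origin on the work surface. World frame = base frame: x ahead of the robot, y to its left, z up, the work surface at z = 0. Lengths are in m, angles in degrees, forces in N, time in s.
With the tool pointing down it reaches from about 0.4 to 0.825 m from the base axis. Payload 7 kg.
Tool frame: the origin (TCP) lies at the very end of the fingers, on their centre line; the grasp point (between the pads) lies 19 mm behind it; y points along the fingers, x is the direction in which the jaws open and shut, and the axes are right-handed (so a half turn about y gives the same grasp; the last joint's range is limited). The gripper opens to 88 mm and grips with 3 to 60 N. Pads are 19 mm wide; open, the fingers measure 130 mm over their backs; the gripper's body (78 mm by 193 mm) begins 47 mm behind the grasp point.
Start: joints at [-49.211, 20.546, 0.682, 0, -70.136, -16.507], TCP at [0.278, -0.615, 0.205] pointing down, gripper open.
Joint ranges: [-176.03, 176.03], [-82.01, 121.73], [-58.28, 71.71], [-173.87, 95.51], [-174.79, -0.11], [-173.66, 173.66]. Speed limits (degrees/s): [136.94, 136.94, 172.46, 180, 180, 180].

## Interface

Orientations are given as [roll, pitch, yaw] about the fixed x, y, z axes, in that order (R = Rz(yaw) Ry(pitch) Rx(roll)).
In Python, from plant import ctrl gives the robot as it stands.
- The arm moves only by the shell command python3 -m crank 'ROWS'. ROWS is JSON, a list that holds one entry, the list of rows, each a list of 5 numbers: the closure, from -1 (fully open) to 1 (shut), then the shift along the tool's x, y, z in mm, then the turn about the tool's y in rad. In form: [[[claw, x, y, z, turn], ...]]. A call has 1 to 12 rows; each row is the pose to reach, as a shift and turn from the pose commanded when the call began, along the tool's axes at that moment; what a row does not reach only later rows make up. A row lasts 1/8 s, in which the tool goes at most 62.5 mm and 10.7 degrees, less where a joint would pass 70% of its speed; a pose out of reach is approached as far as the arm can. A call with a gripper value outside its range is refused whole. The fingers move at their own pace and stop on an object; the grip force is fixed at half the most. Time passes only in rows, so rows that repeat a pose let the fingers close. It gives the time, the measured TCP pose, the force and the opening at its end, in the units of the state.
- ctrl.get_obs(): the state, without advancing time (a new reading comes with each control period).
- ctrl.snapshot(name): name is "side" or "top" or "wrist"; returns the picture (384x512x3 uint8, red, green, blue); there is no depth.
- ctrl.camera_model(name): a dict with "fx", "fy", "cx", "cy" (pixels), "origin" and "orientation" of the camera in the world; the wrist camera has in their place "hand_eye" (4x4, takes a point from camera to tool coordinates, whose origin is the TCP and whose axes are the tool frame's). Camera axes: x right, y down, z forward; pixel columns grow to the right and rows downward; lengths in m; the calibration is good to about 2 mm. A picture is of the moment at which its call begins: read the wrist's pose just before it. camera_model takes no time and is no camera call.
- ctrl.close_job(): hands the job in, once; it reports no verdict.
Trained networks look in the newest picture that a camera, given by its name, has taken for a name from the list of things; names that differ only in an ending like _2 or _b are one class to them, and where a whole thing is asked for, a point or a joint stands for the part that bears it (a point fixed in the world has none). Each returns a list of dicts, best first, with "confidence" (0 to 1); they miss things now and then, are a little off and sometimes report something else, mostly with a low value. They report only what shows in the picture. A call takes as long as a camera call.
- ctrl.find_in(camera, name): "extent" ([left, top, width, height] in pixels, round what is visible of it).
The state is a dict: "clock": time; "joint_pos": joint angles; "qvel": joint speeds; "tau": joint torques, N m; "tool_pos": TCP position; "orientation": TCP orientation; "force": force on the tool from outside, world axes, zero at the start; "moment": the same for the moment, N m; "opening": finger opening in m.
Only numpy, scipy, OpenCV 4.12 (cv2) and the standard library are available. Lean on these libraries where they do the work, as an engineer would, in place of code of your own. Each camera call takes 0.05 s, during which the arm holds its last target.

## Working session

There is one attempt and no reset: what is moved stays moved. The work goes in short steps, Python scripts to look and compute and a shell command to move; the robot and the scene stay as the last step left them, time stands still between calls to the robot, and variables do not carry over. Pictures are saved under pics/ and viewed, and the job is handed in when it is done.

```bash
ls; mkdir -p pics; python3 - <<'E'
from plant import ctrl
import cv2,numpy as np
print(ctrl.get_obs())
for n in ["side","top","wrist"]:
    print(n,ctrl.camera_model(n))
    im=ctrl.snapshot(n); cv2.imwrite(f"pics/{n}0.png",im[:,:,::-1])
    for t in ["press","lever","button","brick_short","scraper","tamper","brittle_round","lever_mid","button_top","sleeve_guess"]:
        try: r=ctrl.find_in(n,t)[:2]
        except Exception as e: r=e
        print(n,t,r)
print(ctrl.get_obs()['clock'])
E
```

```text
pics
{'clock': 0.0, 'joint_pos': array([-4.92111460e+01,  2.05908644e+01,  6.32537908e-01, -2.01980711e-02,
       -7.01341970e+01, -1.65063783e+01]), 'qvel': array([ 0.03813192, -0.05209128,  0.04577379,  0.02063865,  0.00316118,
       -0.0567431 ]), 'tau': array([ 8.46180901e-04, -5.82716203e+01,  2.93065381e+01,  6.99698389e+00,
        6.93502690e-03, -1.27570288e-04]), 'tool_pos': array([ 0.27733407, -0.61481645,  0.20381951]), 'orientation': array([-8.99919143e+01, -9.41055862e-02,  1.14275590e+02]), 'force': array([ 0.80889641, -0.63492436, -0.25744129]), 'moment': array([ 0.04137997, -0.02364761,  0.02071928]), 'opening': 0.0875102515752751}
side {'fx': 432.28284731061837, 'fy': 432.28284731061837, 'cx': 254.8283031787421, 'cy': 194.74140196016182, 'origin': array([0.34793306, 0.85431131, 0.76515219]), 'orientation': array([-124.59155538,    0.71683575, -167.06699891])}
side press [{'extent': [236.2, 113.2, 78.9, 109.4], 'confidence': 0.82}]
side lever [{'extent': [246.7, 263.7, 45.4, 120.3], 'confidence': 0.63}, {'extent': [237.7, 118.1, 77.8, 106.9], 'confidence': 0.43}]
s
[... 1604 characters left out ...]
47296047809084, 'cy': 195.06757482804423, 'hand_eye': array([[ 9.99999687e-01, -7.78353298e-04, -1.42324453e-04,
         2.98475882e-04],
       [-5.39534936e-05, -2.46527139e-01,  9.69135887e-01,
        -1.80702760e-01],
       [-7.89416954e-04, -9.69135576e-01, -2.46527104e-01,
         6.58774426e-02],
       [ 0.00000000e+00,  0.00000000e+00,  0.00000000e+00,
         1.00000000e+00]])}
wrist press [{'extent': [363.6, 354.8, 17.4, 27.7], 'confidence': 0.83}]
wrist lever []
wrist button []
wrist brick_short []
wrist scraper []
wrist tamper []
wrist brittle_round []
wrist lever_mid []
wrist button_top []
wrist sleeve_guess [{'extent': [361.3, 352.6, 21.0, 29.3], 'confidence': 0.85}]
1.65
```

View pics/side0.png

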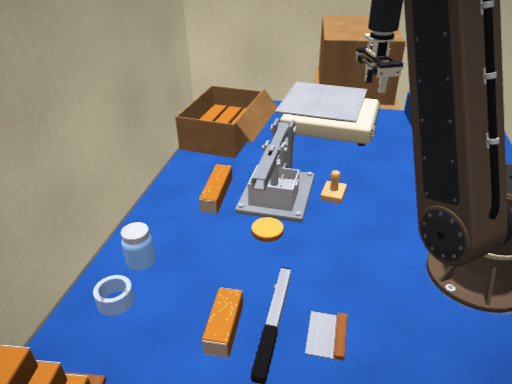

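View pics/top0.png

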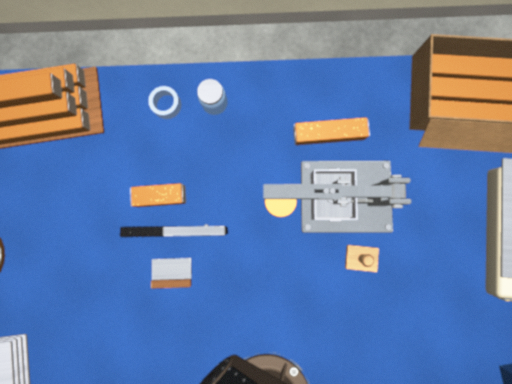

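```bash
python3 - <<'E'
import cv2
a=cv2.imread('pics/top0.png')[145:265,110:420]; cv2.imwrite('pics/top0z.png',cv2.resize(a,None,fx=2.55,fy=2.55,interpolation=cv2.INTER_CUBIC))
a=cv2.imread('pics/side0.png')[100:384,190:360]; cv2.imwrite('pics/side0z.png',cv2.resize(a,None,fx=2.1,fy=2.1,interpolation=cv2.INTER_CUBIC))
E
```

```text
(no output)
```

View pics/top0z.png

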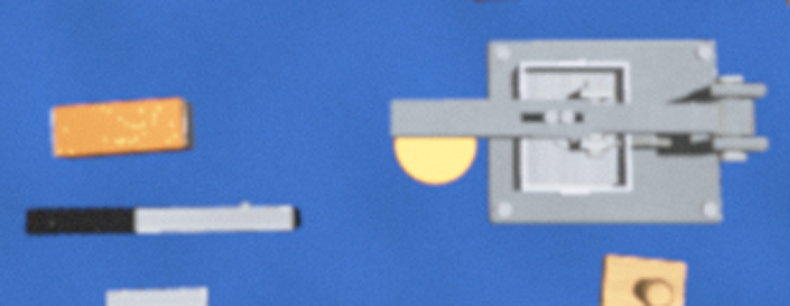

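View pics/side0z.png

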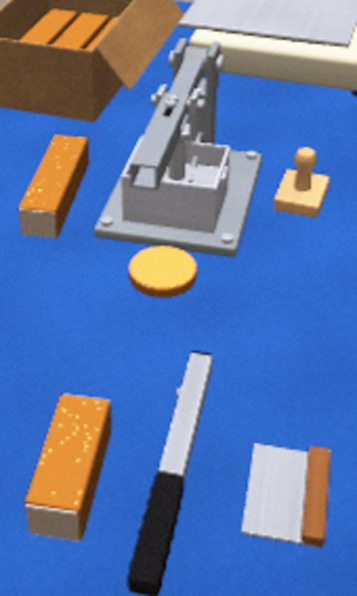

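The top view shows the lever along y: nose at (228,230) towards the press, tail at (120,231), button bump on the upper (+x) side at about (206,224). The sleeve mouth is at about (263,191). All of it is near-aligned with the world axes.

```bash
cat > h.py <<'E'
from plant import ctrl
import cv2,numpy as np
from scipy.spatial.transform import Rotation as Ro
def campose(n,obs=None):
    m=ctrl.camera_model(n)
    if n=='wrist':
        obs=obs or ctrl.get_obs()
        T=np.eye(4);T[:3,:3]=Ro.from_euler('xyz',obs['orientation'],degrees=True).as_matrix();T[:3,3]=obs['tool_pos']
        W=T@m['hand_eye']; return m,W[:3,:3],W[:3,3]
    return m,Ro.from_euler('xyz',m['orientation'],degrees=True).as_matrix(),m['origin']
def p2w(n,u,v,z,obs=None,pose=None):
    m,R,o=pose or campose(n,obs)
    d=R@np.array([(u-m['cx'])/m['fx'],(v-m['cy'])/m['fy'],1]); return o+d*(z-o[2])/d[2]
def w2p(n,p,obs=None,pose=None):
    m,R,o=pose or campose(n,obs); q=R.T@(np.asarray(p)-o); return m['cx']+m['fx']*q[0]/q[2],m['cy']+m['fy']*q[1]/q[2]
def snap(n,name,crop=None,f=1):
    obs=ctrl.get_obs(); im=ctrl.snapshot(n)[:,:,::-1].copy(); cv2.imwrite(f'pics/{name}_raw.png',im)
    if crop: im=im[crop[1]:crop[3],crop[0]:crop[2]]
    if f!=1: im=cv2.resize(im,None,fx=f,fy=f,interpolation=cv2.INTER_CUBIC)
    cv2.imwrite(f'pics/{name}.png',im); return obs
E
python3 - <<'E'
from h import *
im=cv2.imread('pics/top0.png').astype(float)
# lever edges: columns
for c in range(166,226,8): 
    col=im[215:245,c,2]; print(c,col.astype(int).tolist())
for c in range(266,300,6):
    col=im[178:206,c,2]; print(c,col.astype(int).tolist())
print(im[191,255:275,2].astype(int),im[186,255:275,2].astype(int),im[195,255:275,2].astype(int))
print(im[231,215:240,2].astype(int),im[231,112:130,0].astype(int))
for n,(u,v),z in [('noseTop',(228,230.5),.025),('tailtop',(120.5,231.2),.025),('mouthtop',(263,191),.2015),('armfar',(405,187),.2),('b1',(302,162),.02),('b2',(302,233),.02),('b3',(391,162),.02),('b4',(391,232),.02)]: print(n,p2w('top',u,v,z).round(4))
E
```

```text
166 [65, 57, 64, 61, 64, 64, 62, 61, 56, 62, 68, 126, 186, 211, 206, 205, 206, 209, 209, 220, 204, 145, 78, 60, 61, 62, 61, 61, 65, 61]
174 [62, 63, 66, 64, 64, 63, 59, 63, 61, 63, 68, 127, 185, 209, 205, 209, 204, 205, 210, 203, 168, 111, 72, 58, 58, 58, 56, 60, 61, 62]
182 [60, 60, 63, 62, 62, 60, 63, 64, 63, 61, 84, 138, 188, 207, 206, 204, 204, 205, 209, 205, 175, 119, 73, 61, 65, 62, 57, 62, 61, 61]
190 [61, 65, 62, 64, 63, 62, 63, 63, 62, 66, 80, 136, 187, 203, 202, 204, 203, 205, 206, 198, 158, 105, 69, 61, 65, 62, 61, 62, 62, 67]
198 [64, 63, 60, 65, 63, 69, 62, 68, 64, 65, 98, 151, 191, 203, 200, 200, 202, 201, 206, 194, 148, 95, 64, 63, 63, 61, 62, 62, 64, 63]
206 [64, 62, 62, 62, 61, 65, 62, 65, 90, 139, 186, 203, 204, 198, 196, 199, 200, 201, 207, 191, 138, 82, 66, 61, 61, 62, 67, 63, 65, 67]
214 [65, 65, 64, 66, 64, 62, 64, 68, 60, 70, 114, 170, 194, 200, 199, 202, 201, 204, 207, 193, 143, 86, 65, 64, 63, 66, 65, 59, 64, 63]
222 [68, 63, 65, 63, 68, 63, 64, 64, 63, 73, 134, 195, 210, 202, 200, 201, 202, 204, 206, 187, 132, 77, 61, 63, 65, 66, 65, 63, 64, 63]
266 [65, 67,
[... 796 characters left out ...]
08, 220, 217, 207, 190, 173]
[ 61  64  64  66  63  67  70  89 133 168 179 175 175 181 178 182 179 180
 178 178] [ 69  63  64  63  62  60  67  91 135 166 178 179 180 177 178 177 176 176
 180 180] [ 60  65  62  62  65  64  63  88 132 166 176 181 178 180 180 181 180 179
 180 180]
[201 201 202 202 201 203 204 202 193 156  97  46  36  54  62  67  61  62
  64  65  61  65  66  68  63] [190 188 189 186 191 190 186 166 107  55  47  42  45  36  42  44  47  51]
noseTop [0.4536 0.0923 0.025 ]
tailtop [0.4598 0.3906 0.025 ]
mouthtop [ 0.5458 -0.0078  0.2015]
armfar [ 0.5455 -0.3339  0.2   ]
b1 [ 0.6387 -0.1189  0.02  ]
b2 [ 0.4411 -0.1112  0.02  ]
b3 [ 0.631  -0.3668  0.02  ]
b4 [ 0.4372 -0.3548  0.02  ]
```

```bash
python3 - <<'E'
from h import *
for n,(u,v),z in [('Lup166',(166,226.05),.025),('Lup222',(222,224.9),.025),('Ldn',(166,236),.025),('Ldn222',(222,234.9),.025),('Sup266',(266,183.9),.2015),('Sup296',(296,183.6),.2015),('Sdn266',(266,198),.2015),('mouth',(263,191),.2015),('btn',(206,223.6),.0125)]: print(n,p2w('top',u,v,z).round(4))
E
```

```text
Lup166 [0.4705 0.2639 0.025 ]
Lup222 [0.4694 0.1086 0.025 ]
Ldn [0.4432 0.264  0.025 ]
Ldn222 [0.4421 0.1091 0.025 ]
Sup266 [ 0.562  -0.0152  0.2015]
Sup296 [ 0.5607 -0.0844  0.2015]
Sdn266 [ 0.5294 -0.0142  0.2015]
mouth [ 0.5458 -0.0078  0.2015]
btn [0.4742 0.1548 0.0125]
```

```bash
python3 -m crank '[[[-1,20,-60,-30,-0.15],[-1,45,-100,-80,-0.33],[-1,75,-130,-130,-0.5],[-1,105,-150,-180,-0.67],[-1,130,-156,-230,-0.84],[-1,150,-156,-265,-1.0],[-1,162,-156,-285,-1.147],[-1,162,-156,-285,-1.147]]]'
```

```text
clock: 2.65
tool_pos: [0.4717, -0.349, 0.3609]
orientation: [-90.0, 0.0, -179.8]
force: [-0.7, -0.7, -0.1]
opening: 0.0879
```

```bash
python3 -m crank '[[[-1,-6,0,-50,0],[-1,-12,5,-110,0],[-1,-18,10,-170,0],[-1,-22,15,-230,0],[-1,-26,25,-290,0],[-1,-30,30,-350,0],[-1,-34,40,-410,0],[-1,-38,40,-450,0],[-1,-38,40,-469,0],[-1,-38,40,-469,0]]]'; python3 - <<'E'
from h import *
o=snap('wrist','w1',None,1.5)
print(o['tool_pos'],o['orientation'])
for t in ['lever','button','sleeve_guess','press']: print(t,ctrl.find_in('wrist',t)[:2])
for p in [(.4535,.0923,.025),(.4573,.39,.025),(.5458,-.0078,.2015)]: print(w2p('wrist',p,o))
E
```

```text
clock: 3.9
tool_pos: [0.5088, 0.1188, 0.3206]
orientation: [-90.0, -0.0, 180.0]
force: [0.3, -0.9, -0.6]
opening: 0.0877
[0.50877776 0.11877117 0.32064071] [-8.99819438e+01 -1.86798999e-02  1.79982621e+02]
lever [{'extent': [276.0, 150.4, 24.3, 139.9], 'confidence': 0.95}]
button []
sleeve_guess [{'extent': [173.0, 1.6, 128.4, 70.9], 'confidence': 0.98}, {'extent': [211.1, 211.3, 36.8, 84.5], 'confidence': 0.48}]
press [{'extent': [173.6, 1.6, 126.1, 69.2], 'confidence': 0.84}]
(np.float64(290.954507230629), np.float64(148.57777129280973))
(np.float64(284.82891963205896), np.float64(301.326508345393))
(np.float64(221.22012652544925), np.float64(61.851690761253195))
```

View pics/w1.png

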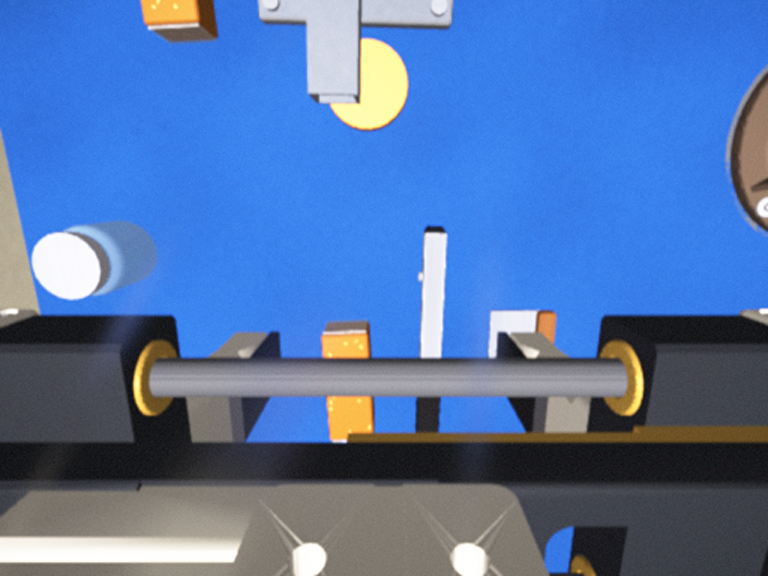

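The wrist view shows the sleeve mouth's top edge at about (222,63), the nose tip at about (290,151) and the button at about (280,184). I'll measure those edges.

```bash
python3 - <<'E'
import cv2
im=cv2.imread('pics/w1_raw.png')
a=cv2.resize(im[0:80,180:280],None,fx=5,fy=5,interpolation=cv2.INTER_CUBIC)
b=cv2.resize(im[140:240,250:350],None,fx=5,fy=5,interpolation=cv2.INTER_CUBIC)
c=255*__import__('numpy').ones((500,780,3),'uint8'); c[:400,:390]=a[:,:390]; c[:500,390:]=b[:,50:440]
cv2.imwrite('pics/w1z.png',c)
E
```

```text
(no output)
```

View pics/w1z.png

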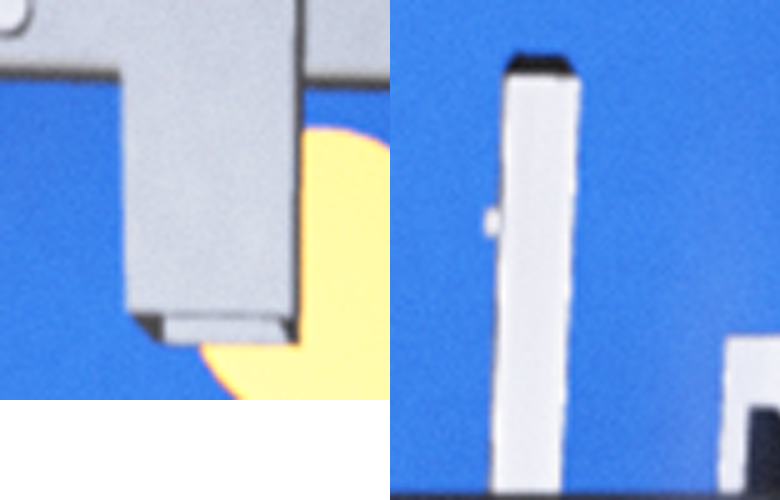

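```bash
python3 - <<'E'
from h import *
o=dict(tool_pos=np.array([0.50877776,0.11877117,0.32064071]),orientation=np.array([-89.9819438,-.0186799,179.982621]))
f=lambda u,v,z:p2w('wrist',u,v,z,o).round(4)
for n,u,v,z in [('mouthL',205.4,62.6,.2015),('mouthR',239,62.6,.2015),('farL',204.4,16,.2015),('farR',239.4,16,.2015),('tubeNoseL',282.6,155.4,.025),('tubeNoseR',298,155.4,.025),('tubeL',280.6,236,.025),('tubeR',295,236,.025),('tip',290,151,.021),('btn',279,184.2,.0155)]: print(n,f(u,v,z))
E
```

```text
mouthL [ 0.5616 -0.0071  0.2015]
mouthR [ 0.5281 -0.0071  0.2015]
farL [ 0.5606 -0.0484  0.2015]
farR [ 0.5269 -0.0483  0.2015]
tubeNoseL [0.4675 0.1039 0.025 ]
tubeNoseR [0.4411 0.1039 0.025 ]
tubeL [0.4682 0.2521 0.025 ]
tubeR [0.4416 0.2521 0.025 ]
tip [0.4546 0.0968 0.021 ]
btn [0.4721 0.1563 0.0155]
```

```bash
python3 - <<'E'
from h import *
o=dict(tool_pos=np.array([0.50877776,0.11877117,0.32064071]),orientation=np.array([-89.9819438,-.0186799,179.982621]))
f=lambda u,v,z:p2w('wrist',u,v,z,o).round(4)
print(f(246.5,222,.05),f(248,290,.05),f(327,210,.01),f(326,236,.01))
print(ctrl.get_obs()['tool_pos'])
E
```

```text
[0.5297 0.2157 0.05  ] [0.5285 0.3484 0.05  ] [0.3816 0.2066 0.01  ] [0.3804 0.2584 0.01  ]
[0.50877    0.11744887 0.3210019 ]
```

```bash
python3 -m crank '[[[-0.2,12,40,-35,0],[-0.2,24,80,-70,0],[-0.2,36,125,-105,0],[-0.2,54,170,-138,0],[-0.2,54,210,-138,0],[-0.2,54,220,-138,0],[-0.2,54,220,-138,0]]]'; python3 - <<'E'
from h import *
o=snap('wrist','w2',None,1.5)
print(o['tool_pos'],o['orientation'],o['opening'])
for p in [(.4675,.1039,.025),(.4415,.1039,.025),(.4546,.0965,.021)]: print(w2p('wrist',p,o))
E
```

```text
clock: 5.03
tool_pos: [0.4553, 0.2561, 0.1013]
orientation: [-90.0, 0.0, 180.0]
force: [0.1, -1.0, 0.5]
opening: 0.0527
[0.45529309 0.256068   0.10125316] [-8.99734212e+01  6.64546224e-03  1.79950757e+02] 0.05273948652050491
(np.float64(243.35760302026222), np.float64(16.535933489227574))
(np.float64(274.89618359329023), np.float64(16.46201835132925))
(np.float64(258.99080042604885), np.float64(8.297002624486879))
```

View pics/w2.png

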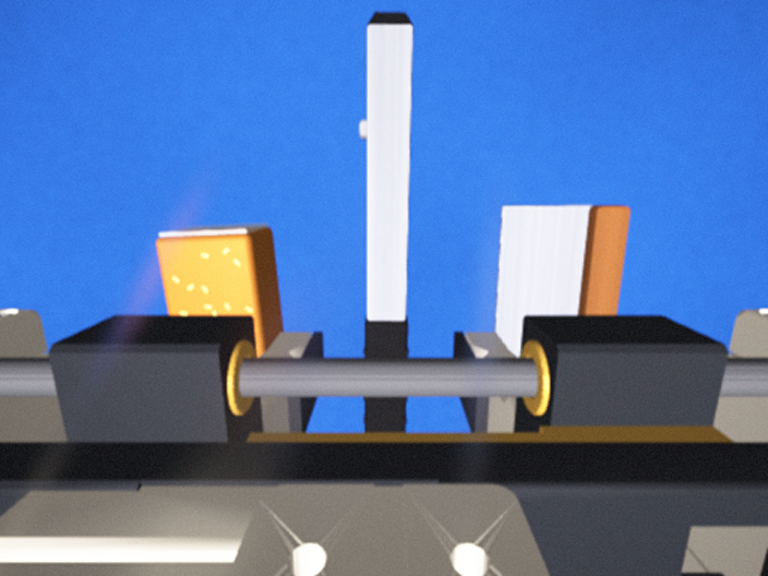

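Lever is centred between the fingers, with the bare tube between the pads. Now descend and grip.

```bash
python3 -c "
from h import *
print(p2w('wrist',258,213.5,.025))"; python3 -m crank '[[[-0.2,0,40,0,0],[-0.2,0,70,0,0],[-0.2,0,88,0,0],[-0.2,0,96,0,0],[-0.2,0,96,0,0],[1,0,96,0,0],[1,0,96,0,0],[1,0,96,0,0],[1,0,96,0,0],[1,0,96,0,0]]]'
```

```text
[0.45636372 0.27516216 0.025     ]
clock: 6.32
tool_pos: [0.4547, 0.2566, 0.0048]
orientation: [-90.0, 0.0, -180.0]
force: [-0.0, -0.3, 0.3]
opening: 0.0077
```

```bash
python3 - <<'E'
from h import *
print(ctrl.get_obs()['opening'])
o=snap('wrist','w3',None,1.5); snap('side','s3',(190,150,400,384),2.5)
print(ctrl.get_obs()['opening'],ctrl.get_obs()['force'])
E
```

```text
0.007677513746660351
0.002533924074239636 [ 0.25338346  1.04665807 -0.73430201]
```

View pics/w3.png

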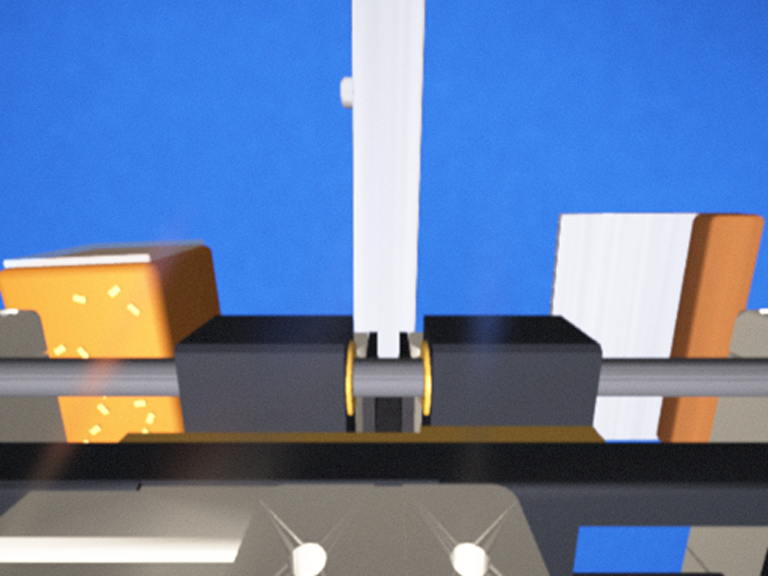

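View pics/s3.png

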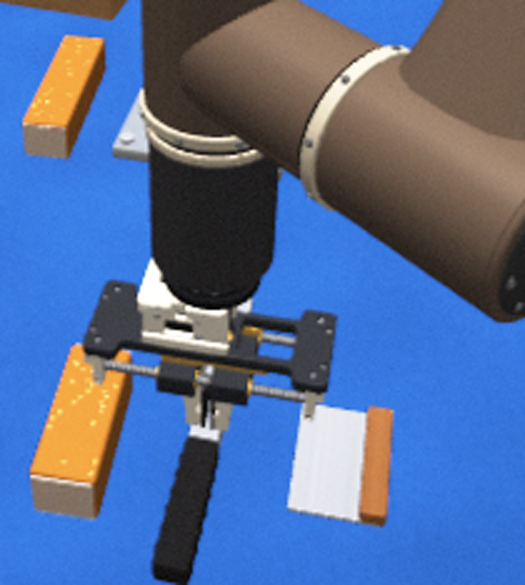

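```bash
python3 - <<'E'
from h import *
for z in (.0048,.02,.025,.032): print(z,w2p('side',(.4547,.2566,z)), w2p('side',(.4547,.2661,z)))
im=cv2.imread('pics/s3_raw.png')[285:345,240:310]; cv2.imwrite('pics/s3z.png',cv2.resize(im,None,fx=9,fy=9,interpolation=cv2.INTER_CUBIC))
E
```

```text
0.0048 (np.float64(273.04859663611023), np.float64(325.39776805444956)) (np.float64(272.2030902163618), np.float64(328.9465268058419))
0.02 (np.float64(273.12995245250653), np.float64(320.75442653354713)) (np.float64(272.27714446120433), np.float64(324.2980441702262))
0.025 (np.float64(273.1570480916991), np.float64(319.20795681483304)) (np.float64(272.30181084036883), np.float64(322.74970301201813))
0.032 (np.float64(273.1952643347285), np.float64(317.0267843321301)) (np.float64(272.33660295974414), np.float64(320.56575578365414))
```

View pics/s3z.png

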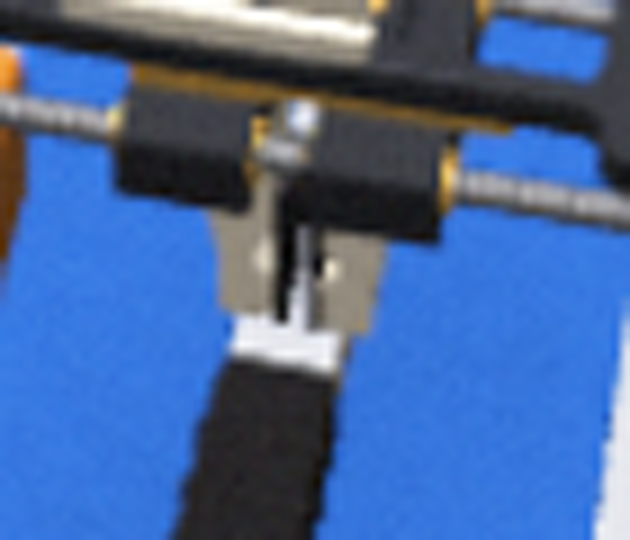

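```bash
python3 - <<'E'
from h import *
o=dict(tool_pos=np.array([0.4553,0.2561,0.10125]),orientation=np.array([-89.973,.0066,179.95]))
f=lambda u,v,z:p2w('wrist',u/1.5,v/1.5,z,o).round(4)
print(f(162,238,.05),f(250,234,.05),f(270,228,0.05),f(160,230,0.0))
o=dict(tool_pos=np.array([0.4547,0.2566,0.0048]),orientation=np.array([-90,0,180.]))
print('btn',f(346,78,.0185),f(346,106,.0185))
E
```

```text
[0.5814 0.2178 0.05  ] [0.532  0.2156 0.05  ] [0.5206 0.2123 0.05  ] [0.6093 0.2182 0.    ]
btn [0.4698 0.1522 0.0185] [0.4701 0.1617 0.0185]
```

```bash
python3 -m crank '[[[-0.2,0,-30,0,0],[-0.2,0,-45,10,0],[-0.2,0,-45,45,0],[-0.2,0,-45,84.5,0],[-0.2,0,-35,84.5,0],[-0.2,0,-10,84.5,0],[-0.2,0,3,84.5,0],[-0.2,0,10,84.5,0],[-0.2,0,13,84.5,0],[-0.2,0,13,84.5,0]]]'
python3 - <<'E'
from h import *
o=snap('wrist','w4',None,1.5);print(o['tool_pos'],o['force'],o['opening']); snap('side','s4',(240,250,310,330),7)
E
```

```text
clock: 7.68
tool_pos: [0.4548, 0.1723, -0.0081]
orientation: [-90.0, 0.0, -180.0]
force: [0.7, -0.5, 0.1]
opening: 0.0526
[ 0.45484025  0.17233111 -0.00811065] [ 0.71132156 -0.45739722  0.08168289] 0.05260457364106505
```

View pics/w4.png

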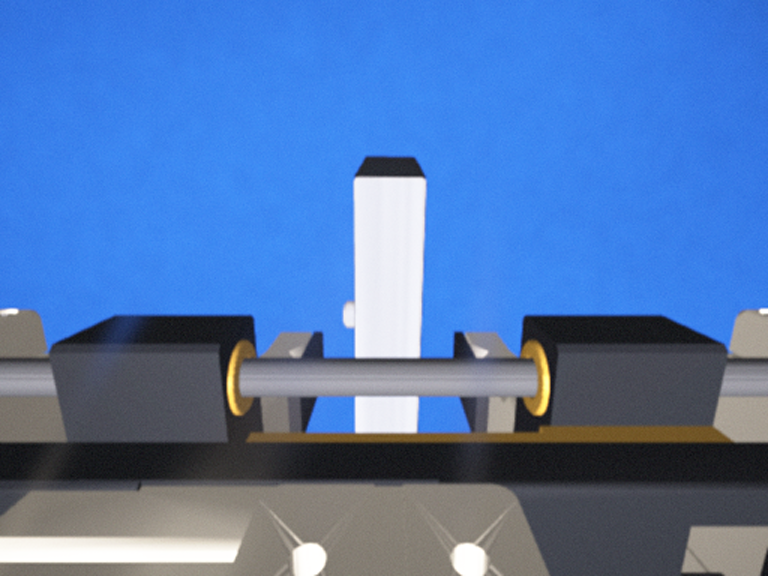

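View pics/s4.png

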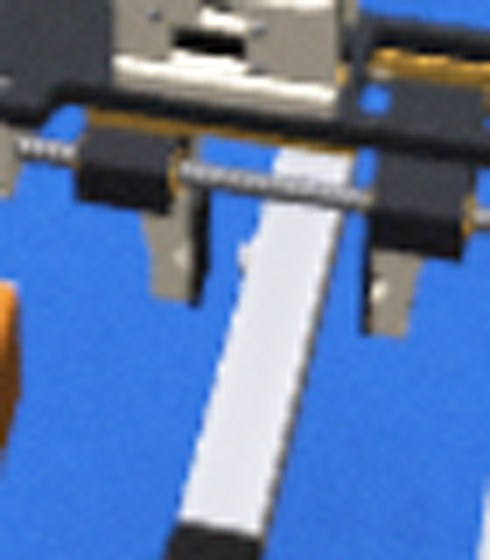

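```bash
python3 -m crank '[[[-0.2,0,4,0,0],[-0.2,0,8,0,0],[-0.2,0,10,0,0],[-0.2,0,10,0,0]]]'; python3 -m crank '[[[0.2,0,0,0,0],[0.5,0,0,0,0],[0.6,0,0,0,0],[0.7,0,0,0,0],[1,0,0,0,0],[1,0,0,0,0]]]'
```

```text
clock: 8.28
tool_pos: [0.4546, 0.172, -0.0185]
orientation: [-90.0, -0.0, -180.0]
force: [-0.1, 0.2, -0.3]
opening: 0.0523
clock: 9.02
tool_pos: [0.4548, 0.1722, -0.0181]
orientation: [-90.0, 0.0, -180.0]
force: [0.8, -0.0, 0.6]
opening: 0.0249
```

Gripped (24.9 mm opening matches the tube). Slide the lever 70 mm towards −y on the counter, clear of the brick, so it can be regripped at its balance point.

```bash
python3 -m crank '[[[1,0,0,5,0],[1,0,0,15,0],[1,0,0,27,0],[1,0,0,40,0],[1,0,0,53,0],[1,0,0,64,0],[1,0,0,70,0],[1,0,0,70,0],[-0.2,0,0,70,0],[-0.2,0,0,70,0],[-0.2,0,0,70,0]]]'; python3 -m crank '[[[-0.2,0,-30,0,0],[-0.2,0,-45,-10,0],[-0.2,0,-45,-60,0],[-0.2,0,-30,-71,0],[-0.2,0,-25,-71,0],[-0.2,0,-25,-71,0]]]'
python3 - <<'E'
from h import *
o=snap('wrist','w5',None,1.5);print(o['tool_pos'],o['force'],o['opening']); snap('side','s5',None,1.5)
E
```

```text
clock: 10.4
tool_pos: [0.4545, 0.1022, -0.0184]
orientation: [-90.0, -0.0, -180.0]
force: [0.8, 0.3, -0.4]
opening: 0.0492
clock: 11.15
tool_pos: [0.4538, 0.1719, 0.0059]
orientation: [-89.9, -0.1, 180.0]
force: [-0.5, 0.0, 0.0]
opening: 0.0526
[0.45379126 0.17192906 0.00590308] [-0.5118669   0.0402075   0.02772248] 0.05255296041448652
```

View pics/w5.png

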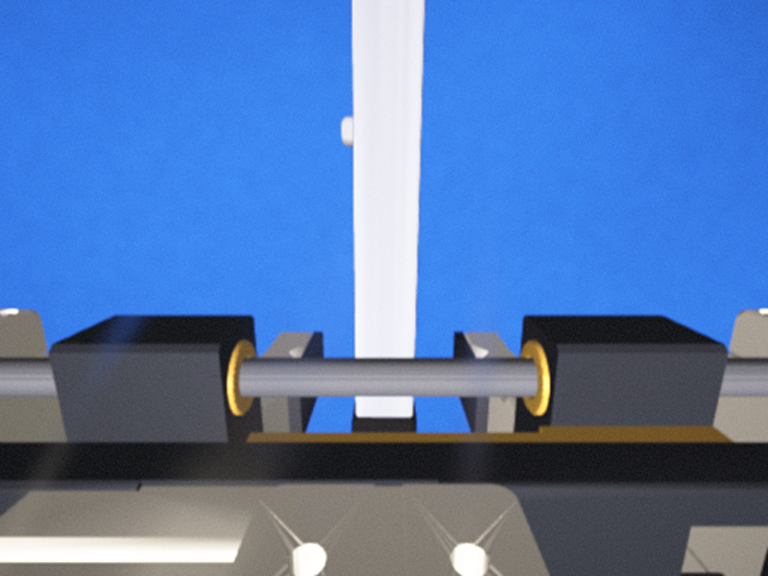

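View pics/s5.png

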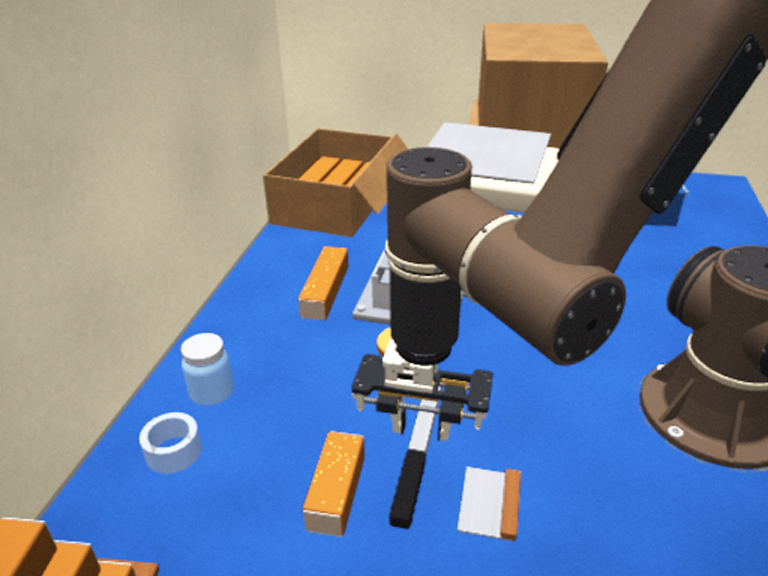

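```bash
python3 -c "
from h import *
o=dict(tool_pos=np.array([.4540,.1720,.0062]),orientation=np.array([-90,0,180.]))
f=lambda u,v,z:p2w('wrist',u/1.5,v/1.5,z,o).round(4)
print(f(346,116,.0185),f(346,145,.0185),f(353,160,.025),f(423,160,.025),f(355,400,.025),f(415,400,.025),f(385,416,.025))"
python3 -m crank '[[[-0.2,0,14,0,0],[-0.2,0,22,0,0],[-0.2,0,27,0,0],[-0.2,0,27,0,0],[0.3,0,27,0,0],[0.6,0,27,0,0],[1,0,27,0,0],[1,0,27,0,0],[1,0,27,0,0],[1,0,27,0,0]]]'
```

```text
[0.4696 0.0803 0.0185] [0.4699 0.0907 0.0185] [0.4668 0.0966 0.025 ] [0.4407 0.0966 0.025 ] [0.468  0.1954 0.025 ] [0.4421 0.1954 0.025 ] [0.4551 0.2031 0.025 ]
clock: 12.5
tool_pos: [0.4549, 0.1732, -0.02]
orientation: [-90.0, 0.0, -180.0]
force: [-1.1, 0.6, 3.0]
opening: 0.0247
```

```bash
python3 -m crank '[[[1,0,-8,0,0],[1,0,-25,0,0],[1,0,-50,0,0],[1,0,-80,0,0],[1,-10,-110,-2,0.005],[1,-30,-140,-5,0.012],[1,-55,-165,-8,0.02],[1,-80,-172.5,-8.5,0.0236],[1,-94.6,-172.5,-8.5,0.0236],[1,-94.6,-172.5,-8.5,0.0236],[1,-94.6,-172.5,-8.5,0.0236]]]'
python3 - <<'E'
from h import *
o=snap('wrist','w6',None,1.5);print(o['tool_pos'],o['force'],o['moment'],o['opening']); snap('side','s6',(180,80,400,300),2.6)
E
```

```text
clock: 13.88
tool_pos: [0.5481, 0.1811, 0.1513]
orientation: [-89.9, -0.1, 178.6]
force: [-0.0, -0.1, -3.3]
opening: 0.0246
[0.54813952 0.18109994 0.1513164 ] [-0.00612558 -0.11578398 -3.34715274] [ 0.0278519   0.05479792 -0.01704276] 0.024612425925189838
```

View pics/w6.png

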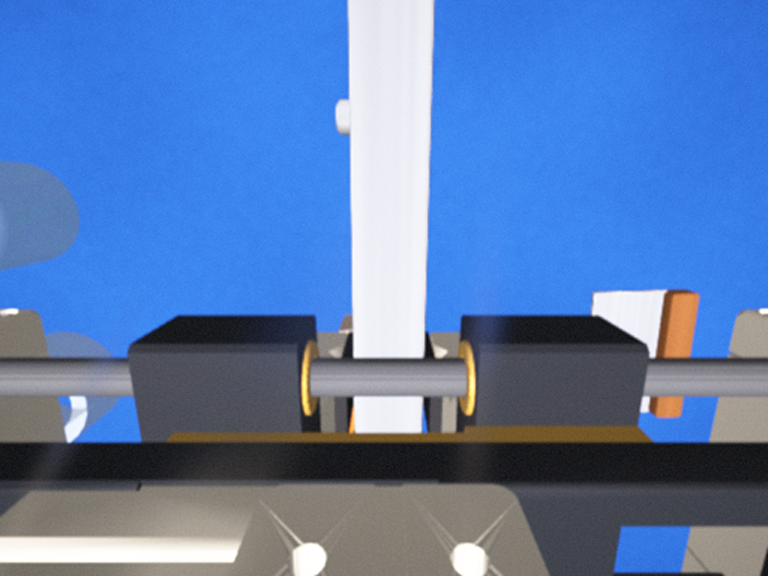

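View pics/s6.png

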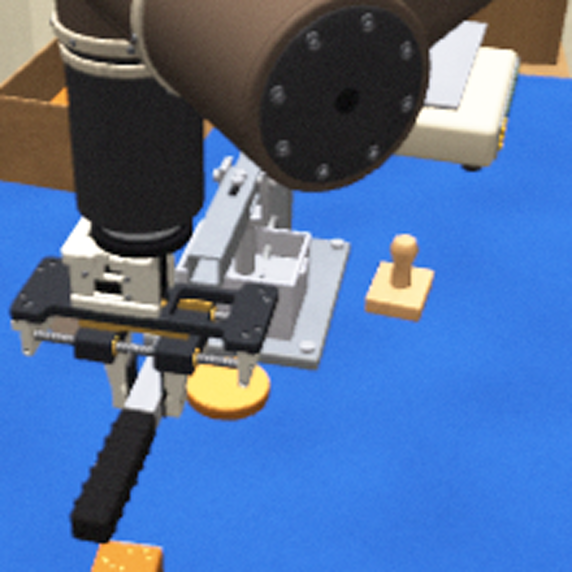

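```bash
python3 - <<'E'
from h import *
snap('top','t6',(150,140,400,280),3)
im=cv2.imread('pics/w6_raw.png')[:,:,2].astype(float)
for nm in ['w5','w6']:
    im=cv2.imread(f'pics/{nm}_raw.png').astype(float)[:,:,2]
    for v in (3,30,60,120,160,200,225):
        r=im[v,200:320]; m=np.where(r>150)[0]; 
        # subpixel
        def cr(i,s): 
            a,b=r[i-s],r[i]; return i-s*(b-140)/(b-a)
        L=cr(m[0],1);Rr=cr(m[-1],-1); print(nm,v,round(200+L,2),round(200+Rr,2),round(Rr-L,2))
E
```

```text
w5 3 234.04 282.69 48.65
w5 30 234.12 281.86 47.74
w5 60 234.54 280.93 46.39
w5 120 234.91 279.5 44.59
w5 160 235.33 278.33 42.99
w5 200 235.75 277.03 41.29
w5 225 235.84 313.08 77.24
w6 3 231.24 288.93 57.69
w6 30 231.88 288.51 56.63
w6 60 232.04 287.69 55.65
w6 120 232.9 285.84 52.94
w6 160 233.72 284.85 51.13
w6 200 233.99 283.64 49.66
w6 225 234.83 282.78 47.94
```

View pics/t6.png

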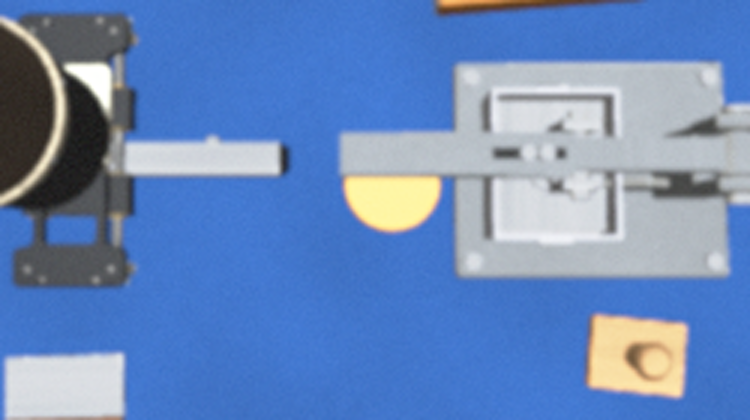

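```bash
python3 - <<'E'
from h import *
im=cv2.imread('pics/t6_raw.png').astype(float)
def edges(c,r0,r1,thr=130):
    r=im[r0:r1,c-1:c+2,2].mean(1); m=np.where(r>thr)[0]
    a,b=r[m[0]-1],r[m[0]];L=m[0]-(b-thr)/(b-a); a,b=r[m[-1]+1],r[m[-1]];R=m[-1]+(b-thr)/(b-a)
    return r0+L,r0+R
for c in (196,204,228,236,240):
    e=edges(c,180,212); w=[p2w('top',c,x,.1975) for x in e]; print('lev',c,np.round(e,2),w[0].round(4),w[1].round(4),((w[0]+w[1])/2).round(4)[:2])
g=im
for c in (266,272,278,284,290):
    # blue channel: sleeve 180ish vs counter; yellow low blue
    r=im[175:210,c-1:c+2].mean(1); print(c,r[5:12,2].astype(int),r[18:28,0].astype(int))
for nm in ['w5','w6']:
    im=cv2.imread(f'pics/{nm}_raw.png').astype(float)[:,:,2]; W=[];V=[]
    for v in range(2,205,3):
        if 70<v<100: continue
        r=im[v,240-25:310]; m=np.where(r>150)[0]; a,b=r[m[0]-1],r[m[0]];L=m[0]-(b-140)/(b-a); a,b=r[m[-1]+1],r[m[-1]];R=m[-1]+(b-140)/(b-a)
        W.append(R-L);V.append((v-195.07)/276.36)
    p=np.polyfit(V,W,1); print(nm,p, np.degrees(np.arctan(p[0]/p[1])))
E
```

```text
lev 196 [186.55 198.19] [0.5611 0.1479 0.1975] [0.5339 0.1482 0.1975] [0.5475 0.1481]
lev 204 [186.59 198.2 ] [0.5604 0.1292 0.1975] [0.5334 0.1296 0.1975] [0.5469 0.1294]
lev 228 [186.62 198.18] [0.5587 0.0733 0.1975] [0.5318 0.0738 0.1975] [0.5452 0.0735]
lev 236 [186.62 198.19] [0.5581 0.0547 0.1975] [0.5312 0.0553 0.1975] [0.5447 0.055 ]
lev 240 [186.6  198.21] [0.5579 0.0454 0.1975] [0.5309 0.046  0.1975] [0.5444 0.0457]
266 [ 68  69  70 100 148 177 186] [201 200 199 200 186 160 143 148 155 157]
272 [ 69  69  71 102 149 176 186] [202 203 203 199 187 162 151 159 164 164]
278 [ 67  69  73 103 148 178 187] [202 202 201 199 187 161 150 160 164 165]
284 [ 67  67  74 112 160 183 187] [199 200 200 198 186 159 149 158 164 165]
290 [ 68  68  74 113 164 184 186] [203 202 202 201 186 156 147 159 164 164]
w5 [-9.9987732  41.72657458] -13.47547135325526
w6 [-12.07097783  49.65737593] -13.66276254076123
```

```bash
python3 - <<'E'
from h import *
im=cv2.imread('pics/t6_raw.png').astype(float)
t0=cv2.imread('pics/top0.png').astype(float)
im=(im+t0)/2
U=[];V=[];Lo=[]
for c in range(266,300,2):
    r=im[170:210,c,2]; i=np.where(r>125)[0][0]; V.append(170+i-(r[i]-125)/(r[i]-r[i-1])); U.append(c)
    b=im[190:205,c,0]; i=np.where(b<178)[0][0]; Lo.append(190+i-1+(b[i-1]-178)/(b[i-1]-b[i]))
print(np.round(V,2),np.round(Lo,2)); print(np.polyfit(U,V,1),np.polyfit(U,Lo,1))
for c in range(300,392,10): print(c,im[178:202,c,2].astype(int))
E
```

```text
[183.54 183.55 183.52 183.57 183.53 183.49 183.54 183.56 183.52 183.29
 183.24 183.3  183.27 183.26 183.29 183.26 183.23] [197.22 197.22 197.19 197.23 197.27 197.25 197.22 197.21 197.13 197.16
 197.17 197.16 197.17 197.09 197.05 197.13 197.21]
[-1.20249819e-02  1.86800583e+02] [-3.65228076e-03  1.98211640e+02]
300 [ 76  74  76  73  79 115 161 182 183 181 181 182 181 182 182 183 184 184
 182 167 129  89  74  71]
310 [145 149 153 152 153 159 174 178 181 181 181 181 181 183 182 183 181 182
 181 169 142 140 153 160]
320 [210 210 208 211 210 203 192 184 185 183 167 126  84  73 112 160 179 182
 179 173 166 179 196 205]
330 [211 212 210 211 209 202 191 183 180 183 183 188 195 192 179 175 180 182
 180 177 173 184 202 211]
340 [192 199 211 219 211 182 175 181 179 178 181 181 182 183 182 183 183 183
 184 183 188 199 211 220]
350 [196 193 194 196 196 194 194 191 184 181 180 181 182 179 181 181 180 175
 162 164 186 198 203 198]
360 [185 183 182 180 179 183 183 181 184 181 183 182 184 183 182 184 181 176
 159 151 166 174 174 155]
370 [179 179 179 178 180 179 176 174 177 182 181 183 182 181 181 182 180 178
 149 110  99 140 169 161]
380 [179 179 168 137 103  80 101 144 172 183 182 183 184 183 182 182 181 175
 154 122 107 105  95  82]
390 [170 177 173 157 129 102 118 154 175 181 182 182 182 182 182 182 180 178
 166 142 130 149 160 158]
```

```bash
python3 -m crank '[[[1,-0.8,0,8,-0.003],[1,-1.8,0,18,-0.006],[1,-1.9,0,28,-0.006],[1,-1.9,0,34,-0.006],[1,-1.9,0,34,-0.006],[1,-1.9,0,34,-0.006]]]'
python3 - <<'E'
from h import *
o=snap('top','t7',(220,160,320,220),7.5);print(o['tool_pos'],o['force'])
im=cv2.imread('pics/t7_raw.png').astype(float)
for c in (220,230,240,250):
    r=im[178:205,c-1:c+2,2].mean(1); print(c,r.astype(int))
E
```

```text
clock: 14.78
tool_pos: [0.5505, 0.1476, 0.1523]
orientation: [-90.0, 0.0, 179.0]
force: [0.0, -0.0, -2.8]
opening: 0.0245
[0.5504941  0.14758874 0.15230764] [ 0.00417112 -0.02954962 -2.84918119]
220 [ 66  67  67  68  68  65  75 132 193 215 212 210 210 209 210 214 217 209
 170 113  75  67  67  68  66  67  69]
230 [ 67  66  68  69  68  67  77 133 192 212 210 209 208 208 209 211 215 204
 161 104  73  67  68  66  68  67  68]
240 [ 68  68  65  67  67  67  74 125 189 209 209 206 208 210 209 212 215 204
 156  98  71  65  68  66  66  68  67]
250 [ 68  67  68  66  66  65  72 124 187 208 209 207 210 210 212 212 216 202
 151  95  68  66  65  66  67  65  66]
```

View pics/t7.png

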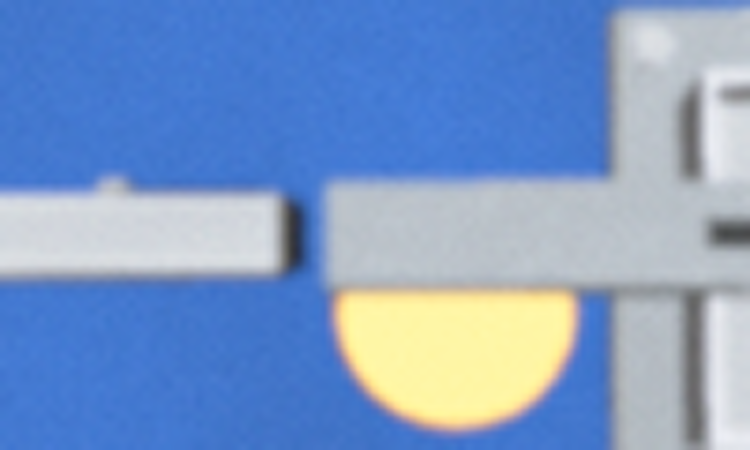

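```bash
python3 -m crank '[[[1,0.4,0,4,0],[1,0.4,0,8,0],[1,0.4,0,12,0],[1,0.4,0,16,0],[1,0.4,0,16,0]]]'; python3 -c "
from h import *
o=snap('side','s8',(180,100,340,260),3.5);print(o['force'],o['moment'])"
```

```text
clock: 15.45
tool_pos: [0.5497, 0.1312, 0.1523]
orientation: [-90.0, -0.0, 179.0]
force: [0.2, 0.7, -2.5]
opening: 0.0251
[ 0.21906998  0.694403   -2.52577183] [ 0.05973987  0.12487412 -0.05049422]
```

View pics/s8.png

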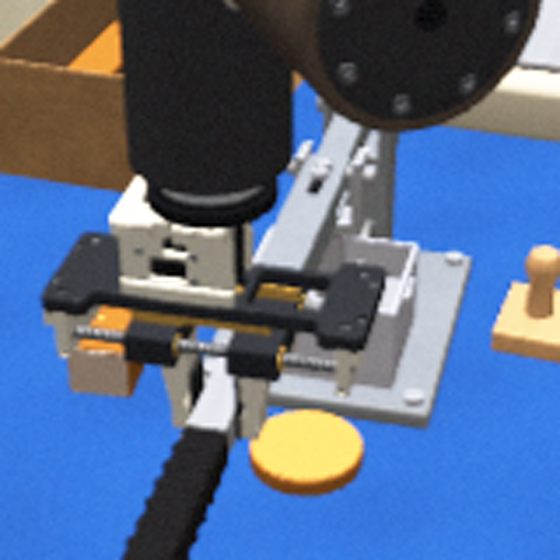

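```bash
python3 -m crank '[[[1,0,0,3,0],[1,0,0,6,0],[1,0,0,9,0],[1,0,0,12,0],[1,0,0,12,0]]]'
```

```text
clock: 16.12
tool_pos: [0.5495, 0.1193, 0.1523]
orientation: [-90.0, -0.0, 179.0]
force: [-0.3, -0.3, -3.0]
opening: 0.0245
```

```bash
python3 -m crank '[[[1,0,0,4,0],[1,0,0,8,0],[1,0,0,12,0],[1,0,0,16,0],[1,0,0,20,0],[1,0,0,20,0]]]'; python3 -c "
from h import *
o=snap('top','t9',(220,160,320,220),7.5);print(o['force'],o['moment'])
o=snap('wrist','w9',None,1.5)
print(ctrl.find_in('wrist','button')[:1],ctrl.find_in('wrist','sleeve_guess')[:1])"
```

```text
clock: 16.88
tool_pos: [0.5492, 0.0992, 0.1523]
orientation: [-90.0, 0.0, 179.0]
force: [0.2, 0.5, -3.1]
opening: 0.0249
[ 0.19428304  0.53645892 -3.09923817] [ 0.04070454  0.07221374 -0.02052656]
[{'extent': [222.6, 66.5, 7.6, 21.8], 'confidence': 0.63}] [{'extent': [221.0, 1.1, 80.2, 45.6], 'confidence': 0.77}]
```

View pics/t9.png

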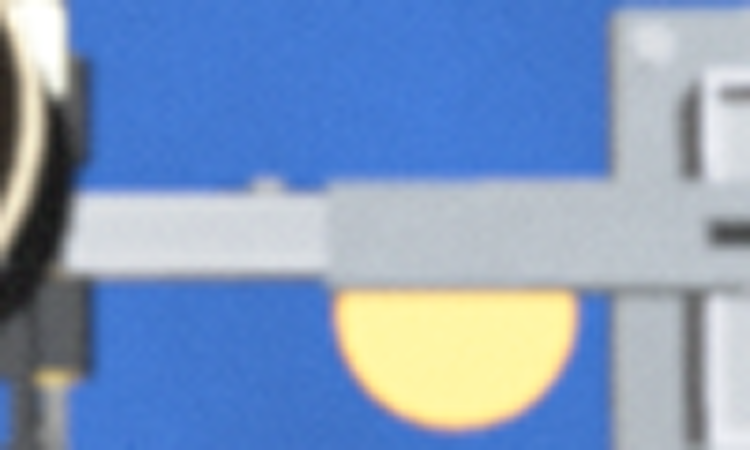

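View pics/w9.png

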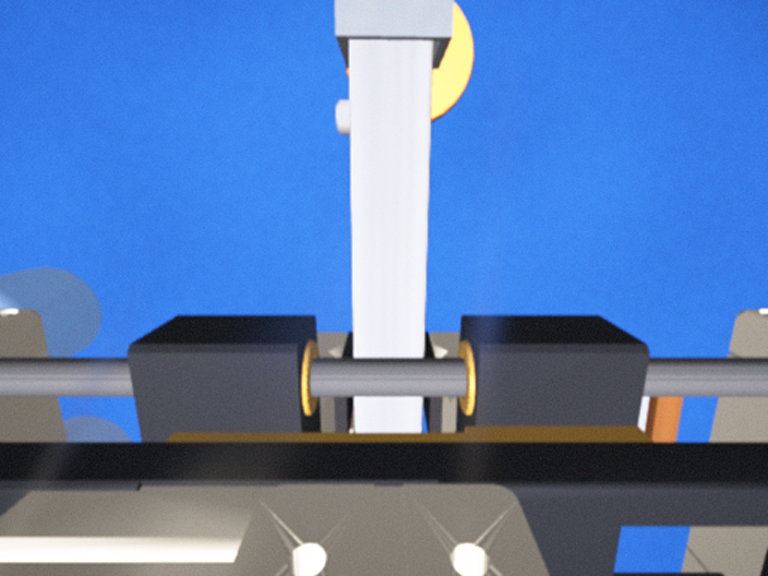

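```bash
python3 -c "
from h import *
o=dict(tool_pos=np.array([.5492,.0992,.1523]),orientation=np.array([-90,0,179.]))
f=lambda u,v,z:p2w('wrist',u/1.5,v/1.5,z,o).round(4)
print('mouthL',f(338,38,.2015),'mouthR',f(450,38,.2015))
print('btn front/back',f(343,99,.1905),f(343,134,.1905))
print('tube',f(350,60,.1975),f(431,60,.1975))
print('fingerfront at tip',f(349,332,.178))
"

```

```text
mouthL [ 0.5612 -0.0075  0.2015] mouthR [ 0.5295 -0.0069  0.2015]
btn front/back [0.5615 0.0063 0.1905] [0.562  0.0167 0.1905]
tube [ 0.5583 -0.0029  0.1975] [ 0.5344 -0.0025  0.1975]
fingerfront at tip [0.5642 0.0889 0.178 ]
```

```bash
python3 -m crank '[[[1,0,0,3,0],[1,0,0,6,0],[1,0,0,6,0]]]'; python3 -m crank '[[[0.3,0,0,0,0],[-0.1,0,0,0,0],[-0.2,0,0,0,0],[-0.2,0,0,0,0]]]'; python3 -c "
from h import *
o=snap('wrist','w10',None,1.5);print(o['tool_pos'],o['force']);snap('side','s10',(180,130,340,290),3.5)"
```

```text
clock: 17.45
tool_pos: [0.549, 0.0933, 0.1522]
orientation: [-90.0, -0.0, 179.0]
force: [0.4, 0.0, -2.3]
opening: 0.0249
clock: 17.95
tool_pos: [0.5491, 0.0936, 0.1524]
orientation: [-90.0, 0.0, 179.0]
force: [0.6, 0.4, 0.5]
opening: 0.051
[0.54912925 0.09364989 0.15239202] [0.63159232 0.38877919 0.46616667]
```

View pics/w10.png

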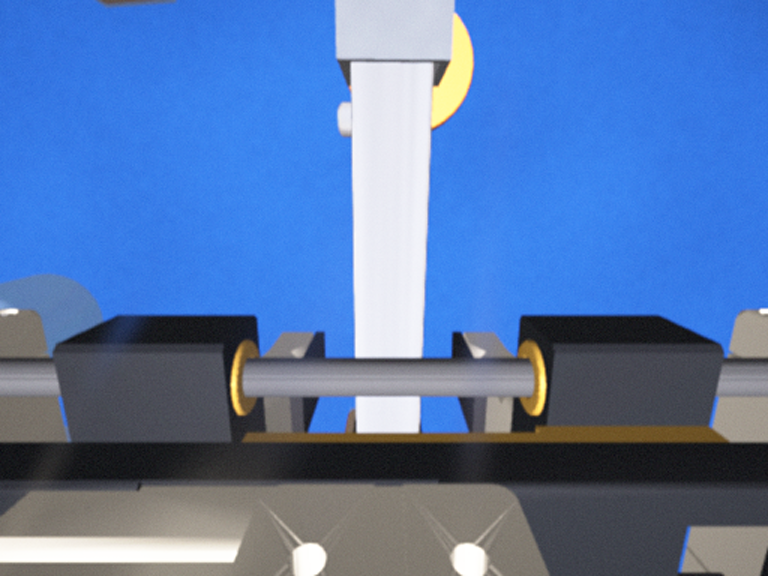

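View pics/s10.png

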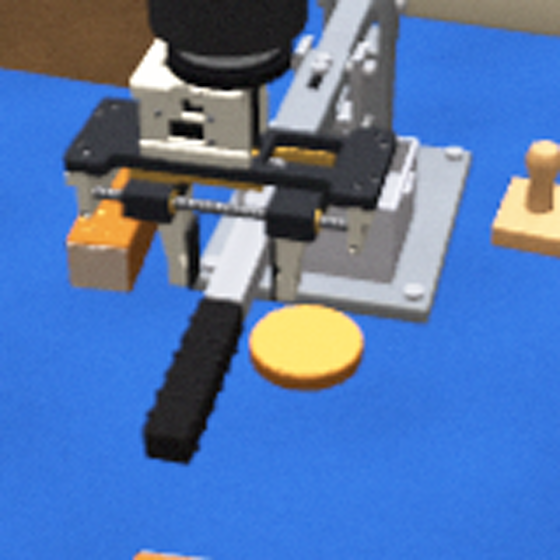

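```bash
python3 -c "
from h import *
o=dict(tool_pos=np.array([.5491,.0934,.1523]),orientation=np.array([-90,0,179.]))
f=lambda u,v,z:p2w('wrist',u/1.5,v/1.5,z,o).round(4)
print('mouthL',f(338,61,.2015),'mouthR',f(450,61,.2015))
print('btn front/back',f(345,101,.1895),f(345,136,.1895))
"

```

```text
mouthL [ 0.5614 -0.0074  0.2015] mouthR [ 0.5293 -0.0068  0.2015]
btn front/back [0.5609 0.0009 0.1895] [0.5614 0.0114 0.1895]
```

```bash
python3 -m crank '[[[-0.2,0,1,15,0],[-0.2,0,3,35,0],[-0.2,0,4,55,0],[-0.2,0,4,68,0],[-0.2,0,4,76.5,0],[-0.2,0,4,76.5,0],[-0.2,0,4,76.5,0]]]';  python3 -c "
from h import *
o=snap('wrist','w11',None,1.5);print(o['tool_pos'],o['force']);snap('side','s11',(200,130,310,270),4);snap('top','t11',(220,160,320,220),7.5)"
```

```text
clock: 18.92
tool_pos: [0.5478, 0.0173, 0.1483]
orientation: [-90.0, 0.0, 179.0]
force: [0.0, 0.2, 0.2]
opening: 0.0527
[0.54784402 0.0172999  0.14831118] [0.00666998 0.15985047 0.21046916]
```

View pics/w11.png

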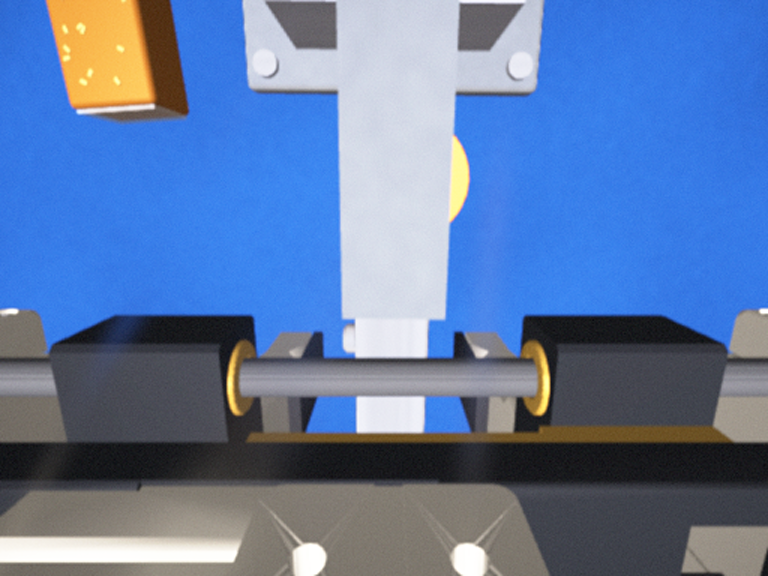

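View pics/s11.png

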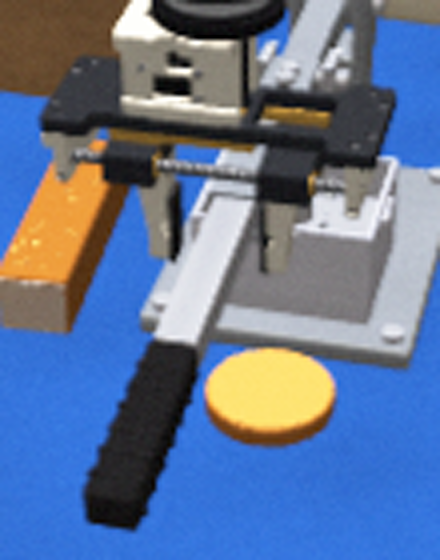

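```bash
python3 -c "
from h import *
o=dict(tool_pos=np.array([.5478,.0173,.1483]),orientation=np.array([-90,0,179.]))
f=lambda u,v,z:p2w('wrist',u/1.5,v/1.5,z,o).round(4)
print('mouth',f(342,319,.2015),f(446,319,.2015))
print('btn f/b',f(348,324,.1895),f(348,353,.1895),'tube',f(356,340,.1965),f(427,340,.1965))
print('finger front L/R',f(322,332,.174),f(455,332,.174))
"

```

```text
mouth [ 0.5619 -0.0073  0.2015] [ 0.5284 -0.0067  0.2015]
btn f/b [ 0.5614 -0.0016  0.1895] [0.5618 0.0094 0.1895] tube [0.5581 0.0019 0.1965] [0.534  0.0023 0.1965]
finger front L/R [0.5735 0.0068 0.174 ] [0.5209 0.0077 0.174 ]
```

```bash
python3 -m crank '[[[0,0.5,0,1,0],[0.3,0.5,0,1,0],[0.5,0.5,0,1,0],[1,0.5,0,1,0],[1,0.5,0,1,0],[1,0.5,0,1,0]]]';  python3 -c "
from h import *
o=snap('wrist','w12',(170,160,350,300),4.4);print(o['tool_pos'],o['force'],o['moment'],o['opening'])"
```

```text
clock: 19.82
tool_pos: [0.5471, 0.0164, 0.1484]
orientation: [-90.0, -0.0, 179.0]
force: [-1.7, 3.5, 3.6]
opening: 0.0247
[0.5470556  0.01637009 0.14836619] [-1.74569371  3.50506124  3.58065287] [ 1.33798996  1.08179282 -0.22354276] 0.02472742366276469
```

View pics/w12.png

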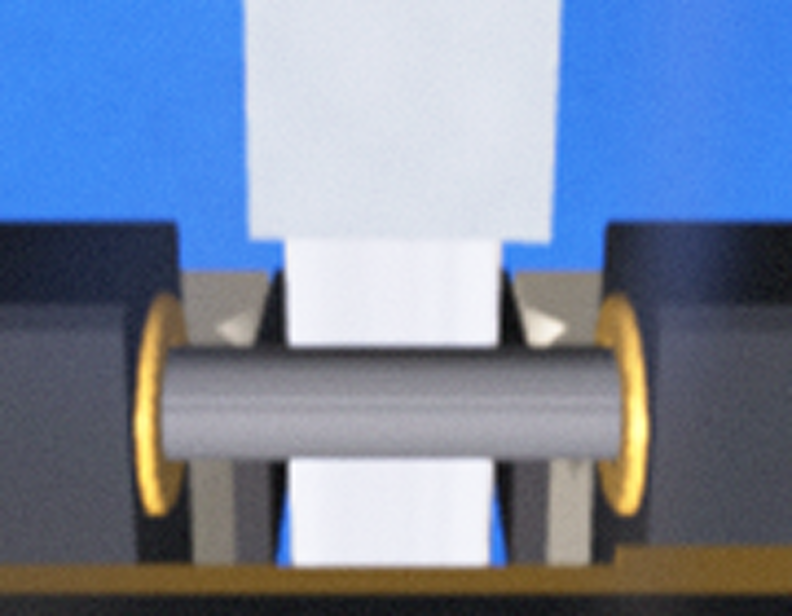

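```bash
python3 -m crank '[[[1,0,0,1.5,0],[1,0,0,3,0],[1,0,0,4,0],[1,0,0,4,0]]]'; python3 -m crank '[[[1,0,0,1,0],[1,0,0,2,0],[1,0,0,3,0],[1,0,0,3,0]]]'
```

```text
clock: 20.38
tool_pos: [0.5475, 0.015, 0.1485]
orientation: [-90.2, 0.1, 179.0]
force: [-4.7, 16.4, 4.9]
opening: 0.0248
clock: 20.88
tool_pos: [0.5475, 0.0127, 0.1486]
orientation: [-90.3, 0.1, 179.0]
force: [-7.3, 19.4, 6.6]
opening: 0.0248
```

```bash
python3 -c "
from h import *
o=snap('wrist','w13',(170,160,350,300),4.4);print(o['tool_pos'],o['force'],o['moment'],o['opening'],o['orientation']);snap('side','s13',(200,130,310,270),4);snap('top','t13',(220,160,320,220),7.5)"
```

```text
[0.54754994 0.01271406 0.14862635] [-7.26098812 19.43086565  6.59373756] [ 7.21809191  2.45949871 -0.23544104] 0.02483091440046057 [-9.03000322e+01  1.00628284e-01  1.79010727e+02]
```

View pics/w13.png

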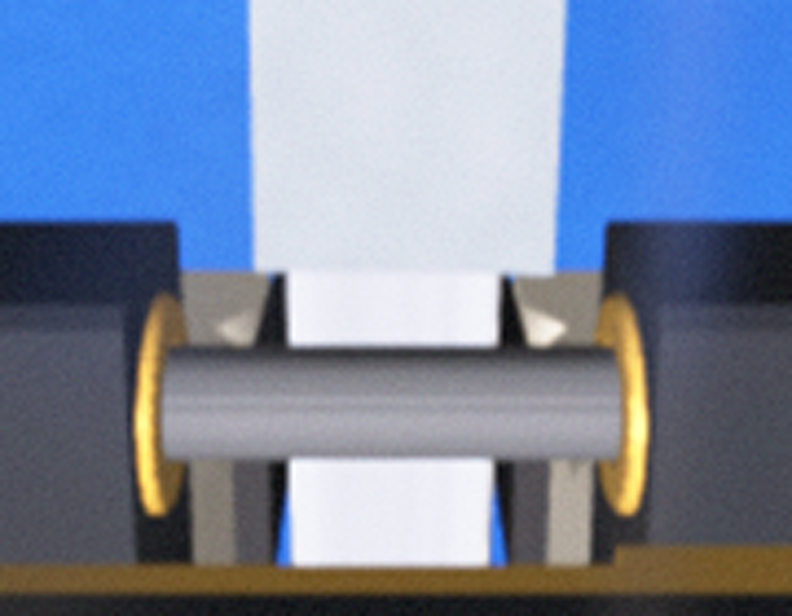

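View pics/s13.png

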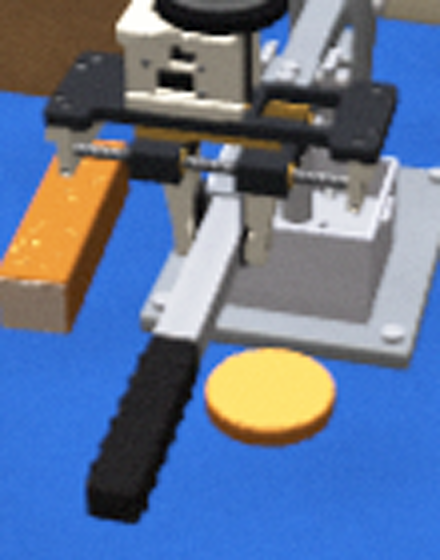

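View pics/t13.png

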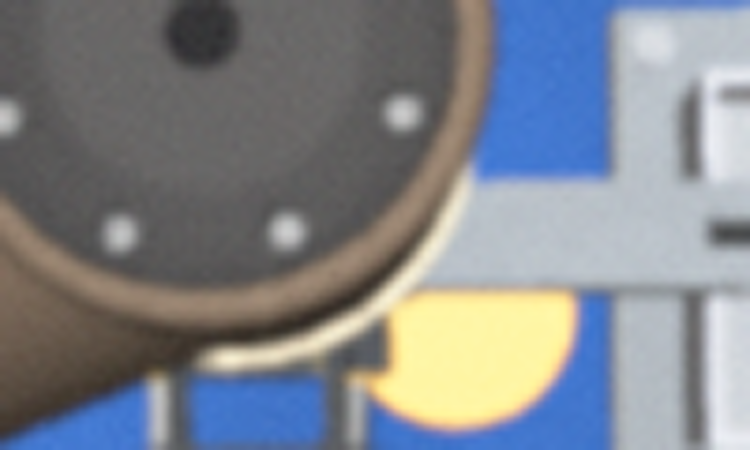

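```bash
python3 -c "
from h import *
o=dict(tool_pos=np.array([.5475,.0127,.1486]),orientation=np.array([-90.3,0.1,179.]))
f=lambda u,v,z:p2w('wrist',170+u/4.4,160+v/4.4,z,o).round(4)
print('mouth',f(255,272,.2015),f(555,272,.2015),'tube',f(288,300,.1965),f(500,300,.1965),f(292,500,.1965),f(492,500,.1965))
print('finger front',f(270,272,.1746),f(515,272,.1746),f(270,272,.18),f(270,272,.165))
o=dict(tool_pos=np.array([.5471,.0164,.1484]),orientation=np.array([-90.,0.0,179.]))
print('mouth before',f(248,242,.2015),f(552,242,.2015))
"
python3 -m crank '[[[1,0,0,-2,0],[1,0,0,-3,0],[1,0,0,-3,0]]]'

```

```text
mouth [ 0.5618 -0.0074  0.2015] [ 0.5285 -0.0068  0.2015] tube [ 0.5588 -0.0021  0.1965] [ 0.5341 -0.0017  0.1965] [0.5593 0.0238 0.1965] [0.535  0.0242 0.1965]
finger front [0.5632 0.0024 0.1746] [0.5302 0.003  0.1746] [5.626e-01 4.000e-04 1.800e-01] [0.5643 0.0059 0.165 ]
mouth before [ 0.5621 -0.007   0.2015] [ 0.5286 -0.0064  0.2015]
clock: 21.4
tool_pos: [0.5474, 0.0128, 0.1486]
orientation: [-90.1, 0.0, 179.0]
force: [-3.0, 6.0, 5.5]
opening: 0.0248
```

```bash
python3 -m crank '[[[1,0.4,-0.7,-0.5,0],[1,0.7,-1.5,-0.5,0],[1,0.7,-1.5,-0.5,0]]]'

```

```text
clock: 21.78
tool_pos: [0.5469, 0.0128, 0.149]
orientation: [-90.0, 0.0, 179.0]
force: [4.4, 3.0, -8.0]
opening: 0.0251
```

```bash
python3 -m crank '[[[1,-0.4,0.65,0,0],[1,-0.4,0.65,1,0],[1,-0.4,0.65,2,0],[1,-0.4,0.65,2,0]]]'

```

```text
clock: 22.28
tool_pos: [0.547, 0.0124, 0.1489]
orientation: [-90.1, 0.0, 179.0]
force: [0.6, 11.6, -2.1]
opening: 0.0251
```

```bash
python3 -m crank '[[[1,0,0,1,0],[1,0,0,1,0],[1,0,0,1,0]]]';python3 -c "
from h import *
o=ctrl.get_obs(); print(o['tool_pos'],o['force'],o['moment'],o['orientation'])"

```

```text
clock: 22.65
tool_pos: [0.5471, 0.0116, 0.149]
orientation: [-90.2, 0.0, 179.0]
force: [0.0, 12.5, -2.5]
opening: 0.0248
[0.5470711  0.01162873 0.14895074] [ 0.02511666 12.50171616 -2.52016401] [ 4.82333458  0.03028512 -0.01723536] [-9.01670397e+01  4.56507377e-02  1.79004718e+02]
```

```bash
python3 -m crank '[[[1,0,0,0.7,0],[1,0,0,1.4,0],[1,0,0,2,0],[1,0,0,2,0]]]'

```

```text
clock: 23.15
tool_pos: [0.5471, 0.0101, 0.149]
orientation: [-90.2, 0.1, 179.0]
force: [-0.4, 14.7, -1.2]
opening: 0.0248
```

```bash
python3 -m crank '[[[1,0,-0.4,0,0],[1,0,-0.4,0.7,0],[1,0,-0.4,1.4,0],[1,0,-0.4,1.4,0]]]'

```

```text
clock: 23.65
tool_pos: [0.547, 0.0088, 0.1492]
orientation: [-90.2, 0.0, 179.0]
force: [0.1, 15.4, -3.8]
opening: 0.025
```

```bash
python3 - <<'E'
from h import *
snap('side','s14',(200,130,310,270),4); snap('wrist','w14',(170,160,350,300),4.4)
# tail predicted displacement: project tail at different y
for y in (.255,.250,.245): print(w2p('side',(.549,y,.18)))
a=[cv2.imread(f'pics/{n}_raw.png').astype(np.float32).mean(2)[200:265,205:255] for n in ('s11','s13','s14')]
w=cv2.createHanningWindow((50,65),cv2.CV_32F)
for i,j in ((0,1),(1,2),(0,2)): print(i,j,cv2.phaseCorrelate(a[i],a[j],w))
E
```

```text
(np.float64(227.12397611254363), np.float64(258.34965858055784))
(np.float64(227.81984619229533), np.float64(256.64622938116304))
(np.float64(228.50922584632357), np.float64(254.95868817726554))
0 1 ((0.2670821751788601, -1.0920074957996277), 1.0504076618618434)
1 2 ((0.7437141716398266, -1.1070456052192625), 0.8901825168397691)
0 2 ((1.1094119975003949, -2.345767100814335), 0.7598241758346558)
```

View pics/s14.png

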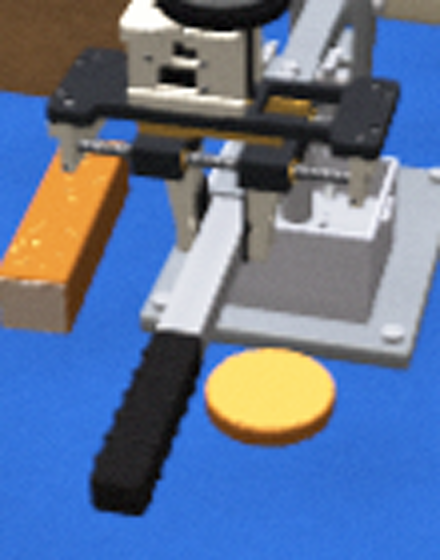

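View pics/w14.png

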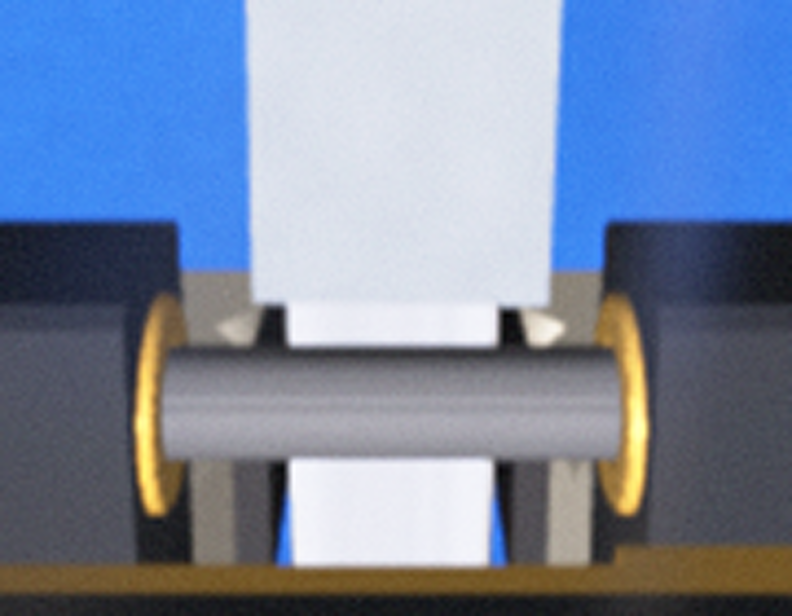

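```bash
python3 -m crank '[[[1,0,0,0.5,0],[1,0,0,1.0,0],[1,0,0,1.5,0],[1,0,0,1.5,0]]]'

```

```text
clock: 24.25
tool_pos: [0.547, 0.0076, 0.1492]
orientation: [-90.2, 0.1, 179.0]
force: [-0.2, 16.4, -3.4]
opening: 0.0251
```

```bash
python3 -m crank '[[[1,0,-0.5,0,0],[1,0,-0.5,0,0],[1,0,-0.5,0,0]]]';python3 -m crank '[[[1,0,0,0.7,0],[1,0,0,1.4,0],[1,0,0,1.4,0]]]'

```

```text
clock: 24.62
tool_pos: [0.5469, 0.0073, 0.1494]
orientation: [-90.2, 0.0, 179.0]
force: [-0.4, 15.6, -5.5]
opening: 0.0246
clock: 25.0
tool_pos: [0.5469, 0.0061, 0.1494]
orientation: [-90.2, 0.0, 179.0]
force: [-0.6, 15.5, -4.9]
opening: 0.025
```

```bash
python3 -m crank '[[[1,0,0,0.5,0],[1,0,0,1,0],[1,0,0,1,0]]]'; python3 -c "
from h import *
snap('side','s15',(200,130,310,270),4); o=snap('wrist','w15',(170,160,350,300),4.4)
print(o['tool_pos'])
f=lambda u,v,z:p2w('wrist',170+u/4.4,160+v/4.4,z,o).round(4)
im=cv2.imread('pics/w15_raw.png')[:,:,0].astype(int); print(im[222:250,250])
a=[cv2.imread(f'pics/{n}_raw.png').astype(np.float32).mean(2)[200:265,205:255] for n in ('s14','s15')]
w=cv2.createHanningWindow((50,65),cv2.CV_32F); print(cv2.phaseCorrelate(a[0],a[1],w))
print(f(270,272,.175))"
```

```text
clock: 25.38
tool_pos: [0.5469, 0.0051, 0.1494]
orientation: [-90.2, 0.0, 179.0]
force: [-0.3, 15.8, -5.4]
opening: 0.0248
[0.54684696 0.00513667 0.14941282]
[234 236 236 234 235 236 235 237 233 235 233 234 235 237 242 233 177  87
  59  76  96 111 128 139 142 146 148 153]
((0.5306982248112604, -0.9527586668795678), 0.8953634564081828)
[ 0.5626 -0.005   0.175 ]
```

View pics/w15.png

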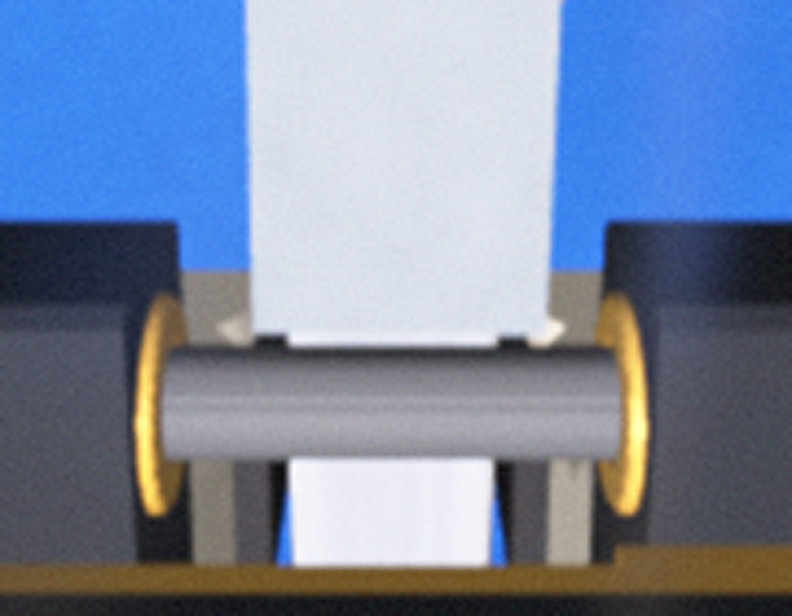

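```bash
python3 -m crank '[[[1,0,0,0.5,0],[1,0,0,1,0],[1,0,0,1,0]]]'
```

```text
clock: 25.85
tool_pos: [0.5468, 0.0042, 0.1495]
orientation: [-90.2, 0.0, 179.0]
force: [-0.1, 16.8, -3.5]
opening: 0.0249
```

```bash
python3 -m crank '[[[1,0,0,-2,0],[1,0,0,-3.5,0],[1,0,0,-3.5,0]]]'
```

```text
clock: 26.22
tool_pos: [0.5466, 0.0043, 0.1496]
orientation: [-90.0, -0.0, 179.0]
force: [5.2, -1.1, -7.8]
opening: 0.0242
```

```bash
python3 -m crank '[[[0.4,0,0,0,0],[0.1,0,0,0,0],[-0.2,0,0,0,0],[-0.2,0,0,0,0]]]'; python3 -m crank '[[[-0.2,0,0,-15,0],[-0.2,0,0,-35,0],[-0.2,0,0,-50,0],[-0.2,0,0,-50,0]]]';python3 -c "
from h import *
snap('side','s16',(200,130,310,270),4); o=snap('wrist','w16',None,1.5); snap('top','t16',(200,160,320,220),6)
print(ctrl.find_in('wrist','button')[:2])
a=[cv2.imread(f'pics/{n}_raw.png').astype(np.float32).mean(2)[200:265,205:255] for n in ('s15','s16')]
w=cv2.createHanningWindow((50,65),cv2.CV_32F); print(cv2.phaseCorrelate(a[0],a[1],w))"
```

```text
clock: 26.72
tool_pos: [0.5467, 0.0047, 0.1503]
orientation: [-90.0, 0.0, 179.0]
force: [0.2, -0.2, -0.1]
opening: 0.0499
clock: 27.22
tool_pos: [0.5476, 0.0564, 0.15]
orientation: [-90.0, 0.0, 179.1]
force: [-0.3, -0.7, 0.1]
opening: 0.0525
[]
((1.0842556245973505, -0.24461749806409472), 0.9724158546659681)
```

View pics/w16.png

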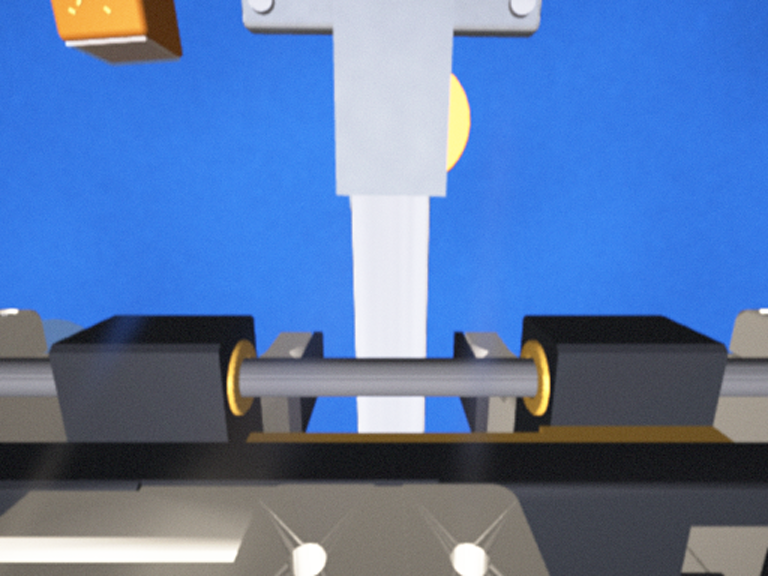

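View pics/s16.png

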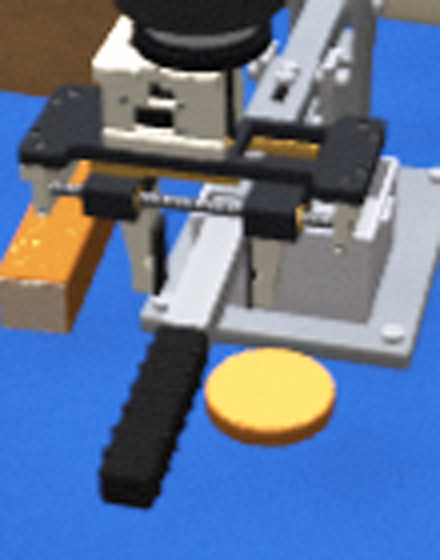

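View pics/t16.png

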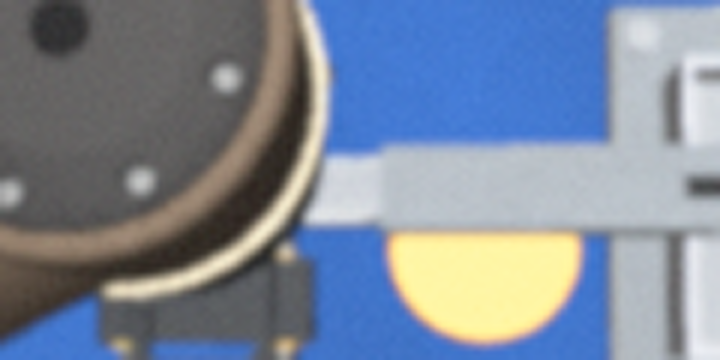

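```bash
python3 -c "
import cv2
im=cv2.imread('pics/w16_raw.png')[115:215,205:315]; cv2.imwrite('pics/w16z.png',cv2.resize(im,None,fx=6,fy=6,interpolation=cv2.INTER_CUBIC))"
```

```text
(no output)
```

View pics/w16z.png

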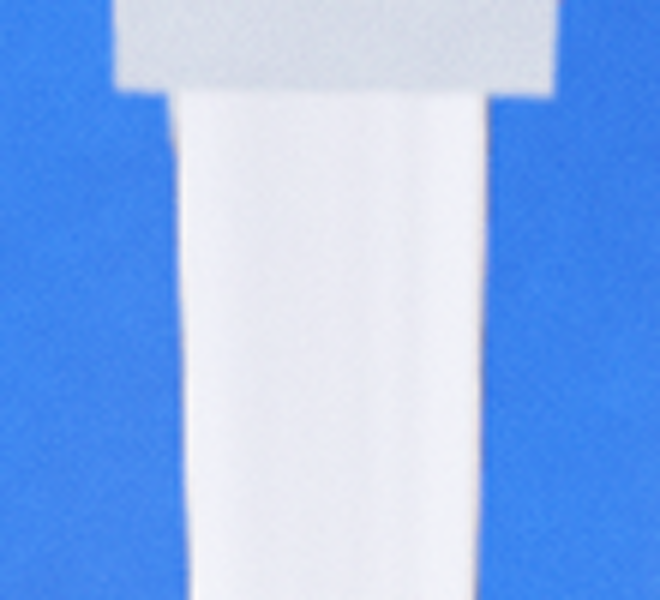

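```bash
python3 -m crank '[[[-0.2,0,1,-15,0],[-0.2,0,3,-30,0],[-0.2,0,4,-39,0],[-0.2,0,4,-39,0],[0.2,0,4,-39,0],[0.5,0,4,-39,0],[1,0,4,-39,0],[1,0,4,-39,0],[1,0,4,-39,0]]]';python3 -c "
from h import *
o=snap('wrist','w17',None,1.5); print(o['moment'])"
```

```text
clock: 28.55
tool_pos: [0.5481, 0.0936, 0.146]
orientation: [-90.0, -0.0, 179.0]
force: [-1.6, -0.3, 0.9]
opening: 0.025
[-0.08449627  0.35884496 -0.10778048]
```

View pics/w17.png

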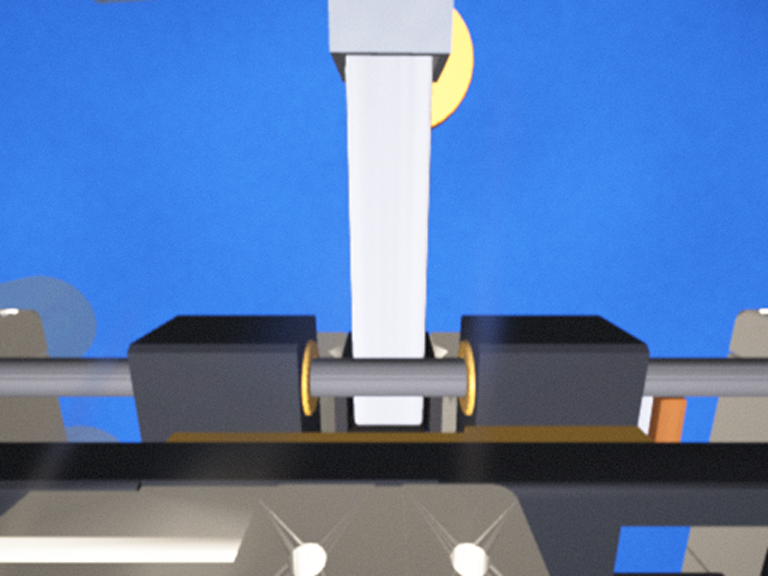

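```bash
python3 -c "
from h import *
o=dict(tool_pos=np.array([.5481,.0936,.146]),orientation=np.array([-90,0,179.]))
print(p2w('wrist',388/1.5,424.5/1.5,.193,o))";python3 -m crank '[[[1,0.1,-1,0,0],[1,0.1,-2,0,0],[1,0.1,-2,0,0]]]'
```

```text
[0.54815699 0.11131076 0.193     ]
clock: 28.98
tool_pos: [0.5472, 0.0936, 0.1472]
orientation: [-90.0, -0.1, 179.0]
force: [-3.1, 0.4, -6.3]
opening: 0.0249
```

```bash
python3 -m crank '[[[1,0.3,0.7,0,0],[1,0.3,0.7,1.5,0],[1,0.3,0.7,3,0],[1,0.3,0.7,3,0]]]'
```

```text
clock: 29.48
tool_pos: [0.5476, 0.0913, 0.1472]
orientation: [-90.1, -0.0, 179.0]
force: [-4.5, 2.6, -5.1]
opening: 0.0248
```

```bash
python3 -m crank '[[[1,0.2,0.3,2,0],[1,0.5,0.3,4,0],[1,0.5,0.3,6,0],[1,0.5,0.3,8,0],[1,0.5,0.3,8,0]]]'
```

```text
clock: 30.1
tool_pos: [0.5477, 0.0843, 0.1473]
orientation: [-90.1, 0.1, 179.0]
force: [-4.1, 6.2, -3.0]
opening: 0.0245
```

```bash
python3 -m crank '[[[1,0.2,0,2,0],[1,0.4,0,4,0],[1,0.4,0,6,0],[1,0.4,0,8,0],[1,0.4,0,10,0],[1,0.4,0,12,0],[1,0.4,0,12,0]]]'
```

```text
clock: 30.98
tool_pos: [0.548, 0.0738, 0.1479]
orientation: [-90.3, 0.2, 179.0]
force: [-4.5, 12.4, -1.5]
opening: 0.0248
```

```bash
python3 -c "
from h import *
o=ctrl.get_obs(); print(o['tool_pos'],o['force'],o['moment'],o['orientation'])"; python3 -m crank '[[[1,0.5,0,-1,0],[1,0.5,0,-1.5,0],[1,0.5,0,-1.5,0]]]';python3 -c "
from h import *
o=snap('wrist','w18',None,1.5); print(o['tool_pos'],o['force'],o['moment'],o['orientation']);snap('side','s18',(200,130,310,270),4)"
```

```text
[0.5480486  0.07383431 0.14794277] [-4.45977834 12.3935163  -1.53348585] [ 4.98661259  1.67011406 -0.40754242] [-90.27566764   0.21118554 179.01036541]
clock: 31.35
tool_pos: [0.5477, 0.0738, 0.148]
orientation: [-90.1, 0.2, 179.0]
force: [-1.5, 7.1, -1.2]
opening: 0.0247
[0.54773171 0.07384781 0.14799715] [-1.50675679  7.05182525 -1.17601598] [ 2.71972541  0.54279695 -0.24969861] [-90.13683879   0.20501148 179.03038631]
```

View pics/w18.png

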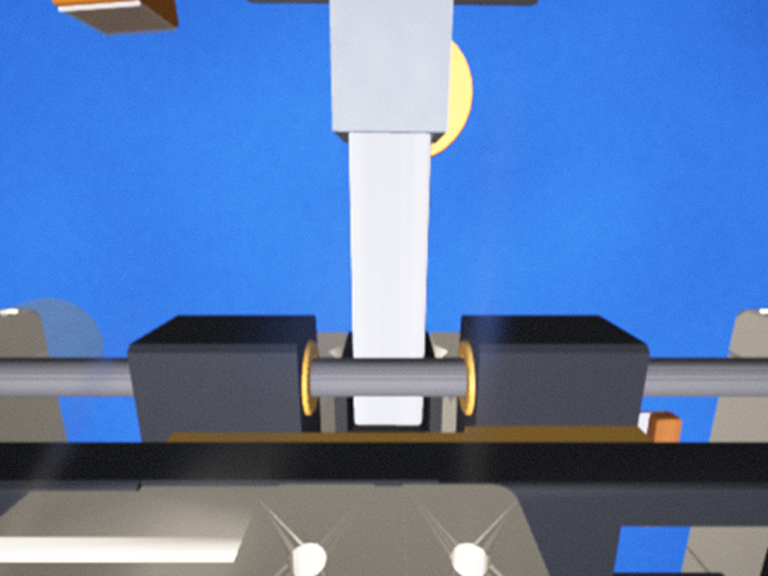

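View pics/s18.png

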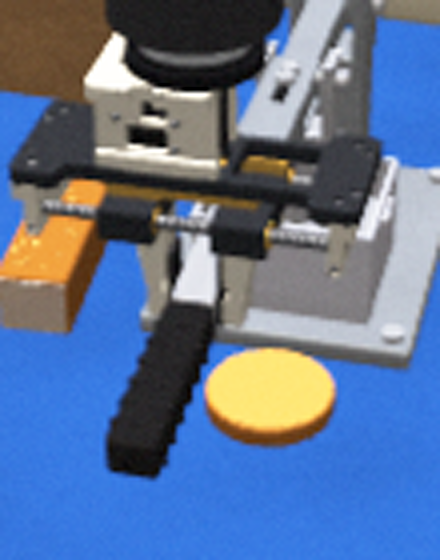

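```bash
python3 -m crank '[[[1,0.1,-0.1,1.5,0.004],[1,0.1,-0.2,3,0.006],[1,0.1,-0.2,5,0.006],[1,0.1,-0.2,7,0.006],[1,0.1,-0.2,7,0.006]]]';python3 -c "
from h import *
o=ctrl.get_obs(); print(o['tool_pos'],o['force'],o['moment'],o['orientation'])"
```

```text
clock: 32.08
tool_pos: [0.5476, 0.0681, 0.1483]
orientation: [-90.3, 0.2, 178.7]
force: [-3.5, 12.4, -1.1]
opening: 0.0249
[0.54755689 0.06814252 0.14831768] [-3.45960714 12.43786349 -1.07032324] [ 4.99399908  1.36280825 -0.29484814] [-90.25961811   0.23186061 178.67903043]
```

```bash
python3 -m crank '[[[1,0.3,-0.2,0,0.003],[1,0.5,-0.3,0,0.005],[1,0.5,-0.3,1.5,0.005],[1,0.5,-0.3,3,0.005],[1,0.5,-0.3,4.5,0.005],[1,0.5,-0.3,4.5,0.005]]]';python3 -c "
from h import *
o=ctrl.get_obs(); print(o['tool_pos'],o['force'],o['moment'],o['orientation'])"
```

```text
clock: 32.83
tool_pos: [0.5474, 0.0636, 0.1486]
orientation: [-90.3, 0.3, 178.4]
force: [-1.0, 11.5, -1.7]
opening: 0.025
[0.54740178 0.06364311 0.14863969] [-1.02931681 11.53360663 -1.69093083] [ 4.78928258  0.7104481  -0.07311571] [-90.25175092   0.27049228 178.42320042]
```

```bash
python3 -m crank '[[[1,0.1,-0.1,1.5,0],[1,0.1,-0.2,3,0],[1,0.1,-0.2,4.5,0],[1,0.1,-0.2,6,0],[1,0.1,-0.2,6,0]]]'
```

```text
clock: 33.45
tool_pos: [0.5472, 0.0577, 0.1489]
orientation: [-90.3, 0.3, 178.4]
force: [-2.1, 11.9, -2.3]
opening: 0.0247
```

```bash
python3 -m crank '[[[1,0.2,-0.1,1,0],[1,0.2,-0.2,2,0],[1,0.2,-0.2,3,0],[1,0.2,-0.2,4,0],[1,0.2,-0.2,4,0]]]'; python3 -m crank '[[[1,0,0,0.5,0],[1,0,0,1,0],[1,0,0,1.5,0],[1,0,0,1.5,0]]]'
```

```text
clock: 34.08
tool_pos: [0.547, 0.0536, 0.1491]
orientation: [-90.2, 0.3, 178.4]
force: [-1.6, 10.9, -1.4]
opening: 0.0248
clock: 34.58
tool_pos: [0.5469, 0.0522, 0.1492]
orientation: [-90.2, 0.3, 178.4]
force: [-1.3, 12.6, -0.2]
opening: 0.0249
```

```bash
python3 -m crank '[[[1,0,-0.1,0.5,0],[1,0,-0.1,1,0],[1,0,-0.1,1,0]]]'; python3 -m crank '[[[1,0,0,0.5,0],[1,0,0,1,0],[1,0,0,1,0]]]'
```

```text
clock: 34.95
tool_pos: [0.5468, 0.051, 0.1492]
orientation: [-90.2, 0.3, 178.4]
force: [-1.7, 11.6, -0.9]
opening: 0.0249
clock: 35.33
tool_pos: [0.5468, 0.0498, 0.1493]
orientation: [-90.2, 0.3, 178.4]
force: [-1.3, 10.9, -1.5]
opening: 0.0251
```

```bash
python3 -m crank '[[[1,0,0,0.5,0],[1,0,0,0.8,0],[1,0,0,0.8,0]]]'; python3 -c "
from h import *
o=snap('wrist','w19',None,1.5)
f=lambda u,v,z:p2w('wrist',u/1.5,v/1.5,z,o).round(4)
print(f(388,424.5,.197))"
```

```text
clock: 35.7
tool_pos: [0.5468, 0.0483, 0.1493]
orientation: [-90.2, 0.3, 178.4]
force: [-0.7, 7.8, -1.6]
opening: 0.0244
[0.5468 0.0654 0.197 ]
```

View pics/w19.png

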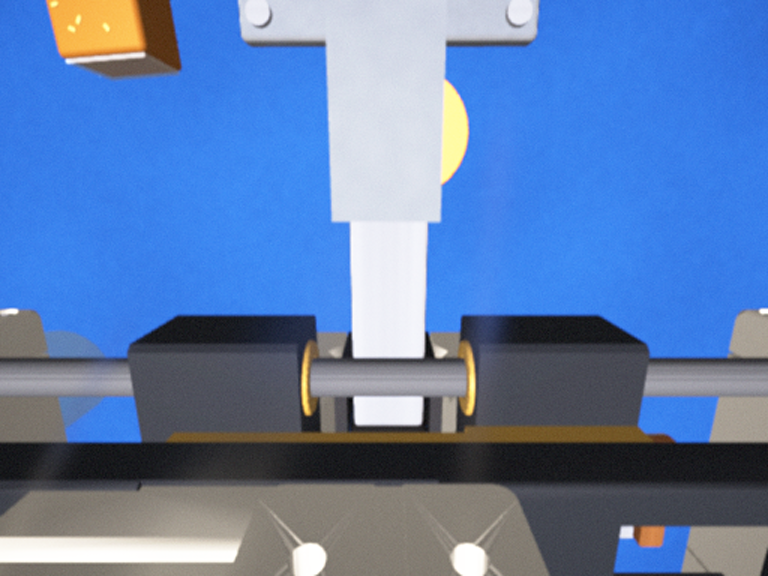

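```bash
python3 -c "
from h import *
o=ctrl.get_obs(); p=w2p('wrist',(.5625,-.052,.188),o); print(p)
im=cv2.imread('pics/w19_raw.png')
u,v=int(p[0]),int(p[1]); c=im[max(0,v-35):v+35,u-35:u+45]; cv2.imwrite('pics/w19z.png',cv2.resize(c,None,fx=8,fy=8,interpolation=cv2.INTER_CUBIC))
im=cv2.imread('pics/w18_raw.png')
g=cv2.imread('pics/w19_raw.png')[:,:,2].astype(int)
for r in range(60,148,4): print(r,g[r,210:228])
"
```

```text
(np.float64(218.10863025482567), np.float64(49.39097600431327))
60 [ 62  62  62  67  53  65  58  85 153 209 220 216 216 216 218 219 219 218]
64 [ 61  58  60  62  65  61  57  83 153 210 217 214 217 213 218 216 219 218]
68 [ 57  62  66  61  62  55  59  69 136 207 217 217 215 216 217 219 216 220]
72 [ 65  61  63  61  64  65  59  70 133 211 220 219 221 221 220 222 217 219]
76 [ 64  60  60  58  59  62  60  66 121 208 221 222 220 220 221 220 218 218]
80 [ 68  62  62  67  57  62  62  61 111 200 224 223 220 220 222 222 218 217]
84 [ 59  62  62  65  64  63  59  62 104 187 222 220 223 221 219 222 219 218]
88 [ 62  63  67  63  62  57  62  64  88 160 215 221 218 216 217 221 220 217]
92 [ 65  65  63  64  63  67  65  60  81 155 215 219 218 218 216 219 220 219]
96 [ 64  60  64  60  65  63  62  58  76 142 210 220 219 216 215 215 218 217]
100 [ 61  65  64  65  65  62  58  65  69 136 209 222 219 220 217 220 214 219]
104 [ 61  65  61  65  61  60  62  59  65 121 211 221 219 217 218 220 219 217]
108 [ 64  66  64  63  61  63  62  62  64 123 206 218 220 222 219 221 218 218]
112 [ 62  62  58  63  64  58  66  61  69 105 183 218 222 223 222 224 222 220]
116 [ 62  58  61  63  63  58  63  63  65  96 184 219 225 222 222 223 219 221]
120 [ 68  63  62  63  67  60  64  65  64  83 159 210 224 224 224 221 223 220]
124 [ 60  62  60  63  65  64  59  61  67  83 161 213 219 221 218 220 223 219]
128 [ 63  66  64  64  67  65  61  64  61  74 138 210 222 217 221 218 223 219]
132 [ 66  65  66  66  59  64  66  63  66  71 133 205 220 218 219 224 220 218]
136 [ 62  63  64  64  63  64  61  63  66  66 121 210 222 220 221 221 221 220]
140 [ 64  64  66  64  68  67  62  67  60  62 112 200 217 221 220 219 221 219]
144 [ 67  66  60  64  64  69  65  61  67  58 103 181 215 217 219 220 221 221]
```

View pics/w19z.png

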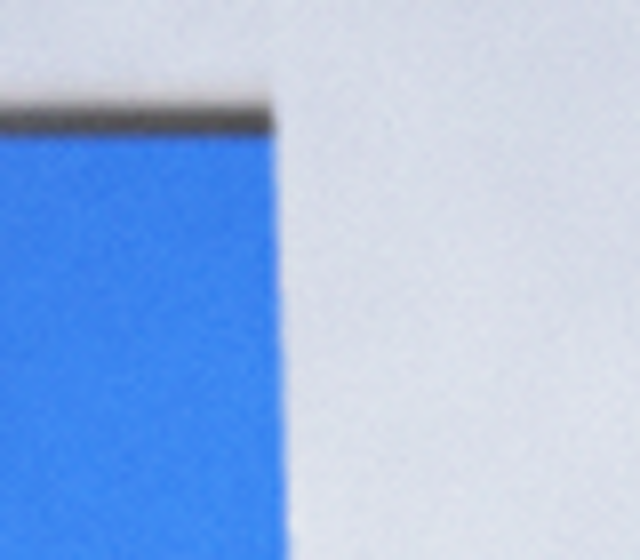

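```bash
python3 -m crank '[[[1,0,0,0.4,0],[1,0,0,0.8,0],[1,0,0,0.8,0]]]'
```

```text
clock: 36.12
tool_pos: [0.5468, 0.0475, 0.1493]
orientation: [-90.2, 0.3, 178.4]
force: [-0.2, 7.5, -1.0]
opening: 0.0245
```

```bash
python3 -m crank '[[[1,0,0,0.3,0],[1,0,0,0.6,0],[1,0,0,0.6,0]]]'
```

```text
clock: 36.5
tool_pos: [0.5468, 0.047, 0.1494]
orientation: [-90.2, 0.3, 178.4]
force: [-0.6, 8.0, -1.0]
opening: 0.0253
```

```bash
python3 -m crank '[[[1,0,0,0.3,0],[1,0,0,0.6,0],[1,0,0,0.6,0]]]'
```

```text
clock: 36.88
tool_pos: [0.5469, 0.0463, 0.1494]
orientation: [-90.2, 0.3, 178.4]
force: [0.4, 7.6, -0.2]
opening: 0.0247
```

```bash
python3 -c "
from h import *
o=snap('wrist','w20',None,1.5); print(o['tool_pos'],o['orientation'])
g=cv2.imread('pics/w20_raw.png').astype(int)
print(g[130:165,259,0]); print(g[130:165,230,2]);print(g[130:165,287,2]); print(g[270:292,258,2])
f=lambda u,v,z:p2w('wrist',u,v,z,o).round(4)
for v in (148,149,150): print(v,f(258,v,.2015))
for v in (282,283,284): print(v,f(258,v,.1975))
"
```

```text
[0.54689487 0.04632633 0.14938935] [-90.16123366   0.28767552 178.42996777]
[235 233 235 234 233 234 235 234 234 236 236 235 236 236 236 237 236 235
 235 238 235 240 244 246 247 246 246 246 247 247 247 246 246 247 246]
[222 221 218 223 218 218 220 220 218 221 220 222 222 225 220 222 220 220
 221 220 213 189 128  78  68  65  64  67  63  69  63  69  66  65  68]
[221 219 221 218 218 217 217 218 219 217 213 219 220 219 221 220 220 218
 219 223 219 191 126  69  53  61  60  58  60  55  55  61  57  56  59]
[239 237 239 239 237 239 240 239 238 238 240 239 228 161  71  39  39  57
  88 113 117 123]
148 [ 0.5451 -0.009   0.2015]
149 [ 0.5451 -0.0085  0.2015]
150 [ 0.5452 -0.0081  0.2015]
282 [0.5472 0.0626 0.1975]
283 [0.5472 0.0632 0.1975]
284 [0.5472 0.0638 0.1975]
```

View pics/w20.png

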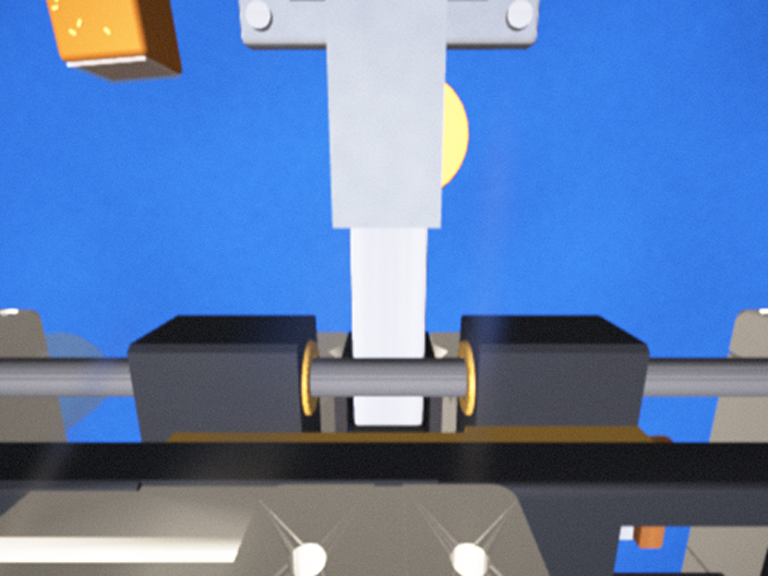

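```bash
python3 -m crank '[[[1,0,0,0.3,0],[1,0,0,0.6,0],[1,0,0,0.6,0]]]'
```

```text
clock: 37.3
tool_pos: [0.5469, 0.0459, 0.1494]
orientation: [-90.2, 0.3, 178.4]
force: [-0.2, 7.9, -1.1]
opening: 0.0249
```

```bash
python3 -m crank '[[[1,0,0,-1,0],[1,0,0,-1.7,0],[1,0,0,-1.7,0]]]'; python3 -m crank '[[[0.4,0,0,0,0],[0,0,0,0,0],[-0.2,0,0,0,0],[-0.2,0,0,0,0]]]'; python3 -m crank '[[[-0.2,0,-35,0,0],[-0.2,0,-60,0,0],[-0.2,-40,-60,10,0],[-0.2,-100,-50,25,0],[-0.2,-115,-35,25,0],[-0.2,-115,-30,25,0],[-0.2,-115,-30,25,0]]]'; python3 -c "
from h import *
o=snap('wrist','w21',None,1.5); print(w2p('wrist',(.5615,-.052,.185),o))
print(ctrl.find_in('wrist','button')[:2])"
```

```text
clock: 37.67
tool_pos: [0.5466, 0.0459, 0.1493]
orientation: [-90.0, 0.2, 178.4]
force: [4.9, 1.3, 1.7]
opening: 0.0248
clock: 38.17
tool_pos: [0.5438, 0.0453, 0.1475]
orientation: [-90.0, -0.1, 178.3]
force: [0.1, 0.3, 0.1]
opening: 0.0496
clock: 39.05
tool_pos: [0.6576, 0.0174, 0.1775]
orientation: [-90.0, -0.1, 178.4]
force: [-0.2, -0.1, 0.7]
opening: 0.0526
(np.float64(414.52368390454825), np.float64(113.3865131099346))
[{'extent': [412.0, 101.1, 14.3, 17.9], 'confidence': 0.71}, {'extent': [320.6, 78.9, 77.6, 76.9], 'confidence': 0.18}]
```

View pics/w21.png

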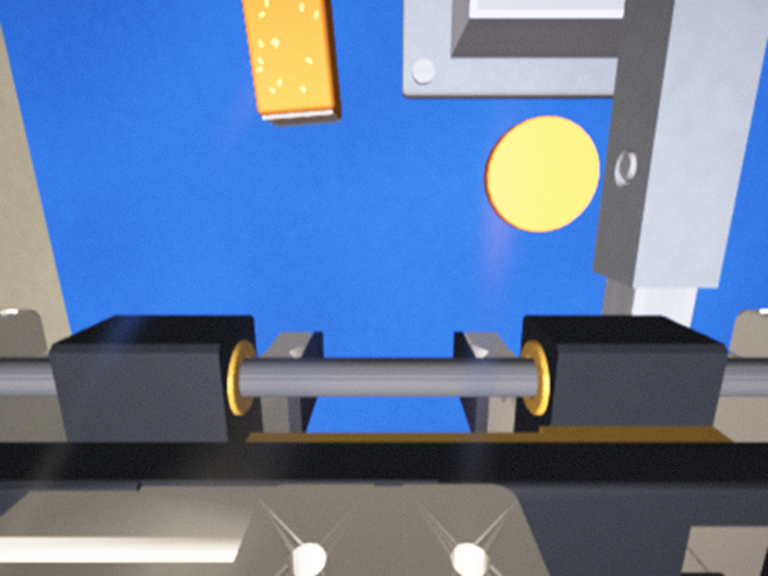

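```bash
python3 -c "
import cv2
im=cv2.imread('pics/w21_raw.png')[85:140,385:450]; cv2.imwrite('pics/w21z.png',cv2.resize(im,None,fx=10,fy=10,interpolation=cv2.INTER_CUBIC))"
```

```text
(no output)
```

View pics/w21z.png

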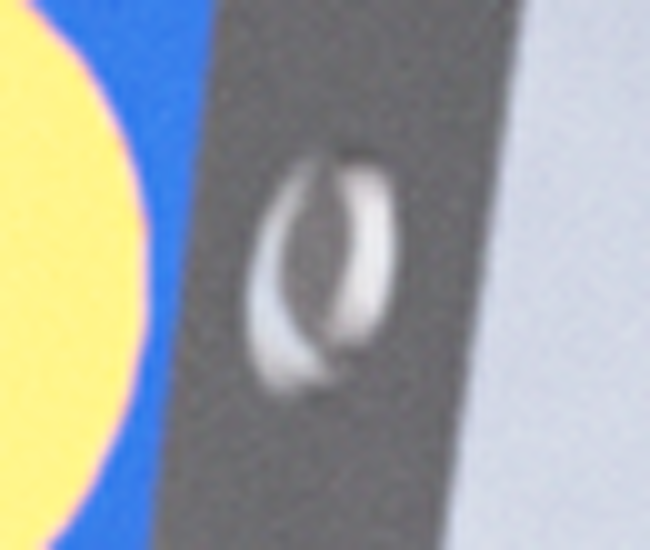

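```bash
python3 -m crank '[[[-0.2,-25,10,0,0],[-0.2,-45,35,0,0],[-0.2,-45,45,5,0],[-0.2,-45,45,5,0],[-0.2,-45,45,5,0]]]'; python3 -c "
from h import *
o=snap('wrist','w22'); p=w2p('wrist',(.5615,-.052,.185),o); print(p)
im=cv2.imread('pics/w22_raw.png'); u,v=int(p[0]),int(p[1]); c=im[max(0,v-40):v+40,u-45:u+45]; cv2.imwrite('pics/w22z.png',cv2.resize(c,None,fx=8,fy=7,interpolation=cv2.INTER_CUBIC))"
```

```text
clock: 39.78
tool_pos: [0.7036, 0.0112, 0.1346]
orientation: [-90.0, 0.1, 178.4]
force: [0.1, 0.4, 1.0]
opening: 0.053
(np.float64(566.8316299864679), np.float64(120.76656856441417))Traceback (most recent call last):
  File "<string>", line 4, in <module>
    im=cv2.imread('pics/w22_raw.png'); u,v=int(p[0]),int(p[1]); c=im[max(0,v-40):v+40,u-45:u+45]; cv2.imwrite('pics/w22z.png',cv2.resize(c,None,fx=8,fy=7,interpolation=cv2.INTER_CUBIC))
                                                                                                                              ~~~~~~~~~~^^^^^^^^^^^^^^^^^^^^^^^^^^^^^^^^^^^^^^^^^^^^^^^^
cv2.error: OpenCV(4.12.0) /io/opencv/modules/imgproc/src/resize.cpp:4208: error: (-215:Assertion failed) !ssize.empty() in function 'resize'
```

```bash
python3 -m crank '[[[-0.2,20,0,0,0],[-0.2,34,0,0,0],[-0.2,34,0,0,0],[-0.2,34,0,0,0]]]'; python3 -c "
from h import *
o=snap('wrist','w23'); p=w2p('wrist',(.5615,-.052,.185),o); print(p,o['force'])
im=cv2.imread('pics/w23_raw.png'); u,v=int(p[0]),int(p[1]); c=im[max(0,v-45):v+40,u-50:min(512,u+50)]; cv2.imwrite('pics/w23z.png',cv2.resize(c,None,fx=7,fy=7,interpolation=cv2.INTER_CUBIC))"
```

```text
clock: 40.33
tool_pos: [0.6701, 0.0122, 0.1336]
orientation: [-90.0, 0.1, 178.4]
force: [0.0, -0.0, 0.6]
opening: 0.0525
(np.float64(494.4906845426402), np.float64(120.74034232996037)) [ 0.03605776 -0.02497089  0.63104063]
```

View pics/w23z.png

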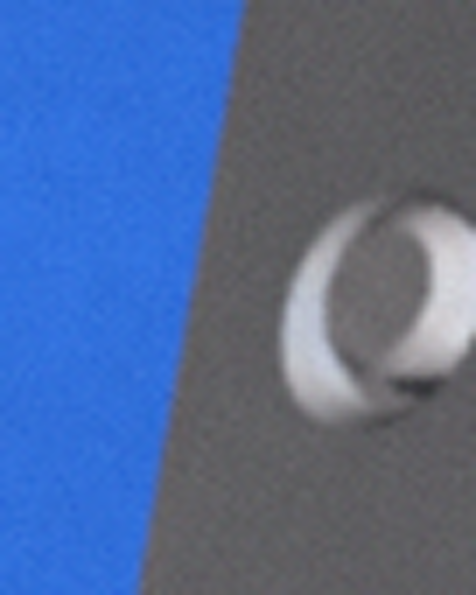

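```bash
python3 -m crank '[[[-0.2,10,0,0,0],[-0.2,14,0,10,0],[-0.2,14,0,10,0],[-0.2,14,0,10,0]]]'; python3 -c "
from h import *
o=snap('wrist','w24'); P=lambda x,y,z:w2p('wrist',(x,y,z),o); p=P(.5615,-.052,.185); print(p,o['force'])
im=cv2.imread('pics/w24_raw.png'); u,v=int(p[0]),int(p[1]); c=im[max(0,v-40):v+40,u-50:min(512,u+50)]; c=cv2.resize(c,None,fx=7,fy=7,interpolation=cv2.INTER_CUBIC); cv2.imwrite('pics/w24z.png',c)
print(u-50,max(0,v-40))
for n,q in dict(topedge=(.5615,-.052,.2015),botedge=(.5615,-.052,.1685),holetop=(.5615,-.052,.1915),holebot=(.5615,-.052,.1785)).items():
  a=P(*q); print(n,(a[0]-u+50)*7,(a[1]-max(0,v-40))*7)
"
```

```text
clock: 40.88
tool_pos: [0.6555, 0.0022, 0.1331]
orientation: [-90.0, 0.0, 178.3]
force: [0.6, 0.7, -0.2]
opening: 0.0529
(np.float64(459.31969369328726), np.float64(143.95920594094554)) [ 0.59568448  0.67935361 -0.17397162]
409 103
topedge 554.6673292483318 305.9032980401497
botedge 195.14179129864374 271.82286586107466
holetop 425.5701924730438 293.66581905750604
holebot 285.84600149069286 280.42097185776004
```

View pics/w24z.png

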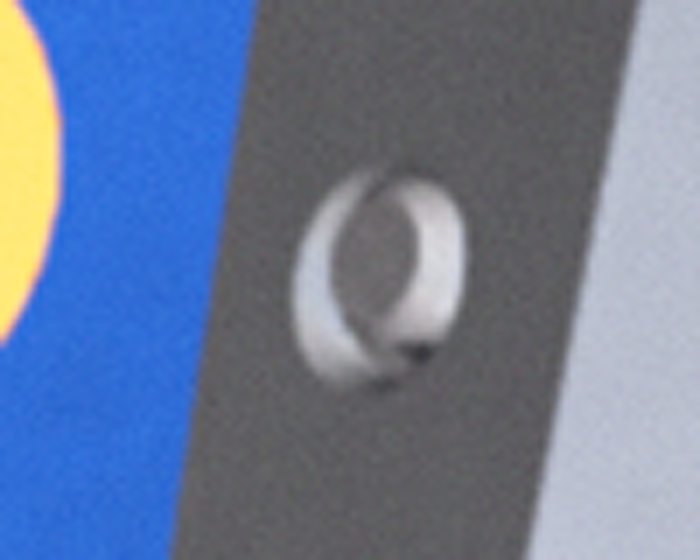

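View pics/w24.png

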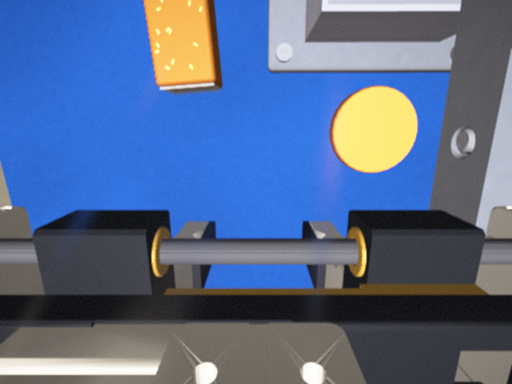

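```bash
python3 -m crank '[[[-0.2,-20,0,0,0],[-0.2,-40,0,0,0],[-0.2,-50,-30,0,0],[-0.2,-50,-80,-20,0],[-0.2,-50,-130,-70,0],[-0.2,-50,-160,-130,0],[-0.2,-50,-160,-190,0],[-0.2,-50,-160,-200,0],[-0.2,-50,-160,-200,0]]]'; python3 -c "
from h import *
o=ctrl.get_obs(); print(o['tool_pos'],o['force'])
snap('top','t25',(110,90,420,290),2.5); snap('side','s25',(190,100,360,340),2.4)
for n,z in (('brick_short',.05),('brittle_round',.016),('scraper',.016),('tamper',.08),('brick_long',.05),('lever',.19),('press',.1)): print(n,ctrl.find_in('top',n)[:1])"
```

```text
clock: 42.05
tool_pos: [0.7108, 0.2025, 0.2921]
orientation: [-90.0, -0.1, 178.5]
force: [-0.5, -0.1, -0.5]
opening: 0.0526
[0.7107688  0.20251383 0.29206416] [-0.46196312 -0.08404991 -0.54726471]
brick_short [{'extent': [129.4, 183.8, 60.2, 22.1], 'confidence': 0.71}]
brittle_round [{'extent': [265.2, 202.4, 28.6, 13.9], 'confidence': 0.73}]
scraper [{'extent': [153.8, 259.8, 42.1, 25.6], 'confidence': 0.87}]
tamper [{'extent': [347.3, 244.8, 32.9, 28.6], 'confidence': 0.87}]
brick_long [{'extent': [291.0, 116.8, 78.9, 29.0], 'confidence': 0.65}]
lever [{'extent': [267.0, 162.5, 144.1, 71.6], 'confidence': 0.72}]
press [{'extent': [264.6, 159.5, 145.8, 76.9], 'confidence': 0.91}]
```

View pics/t25.png

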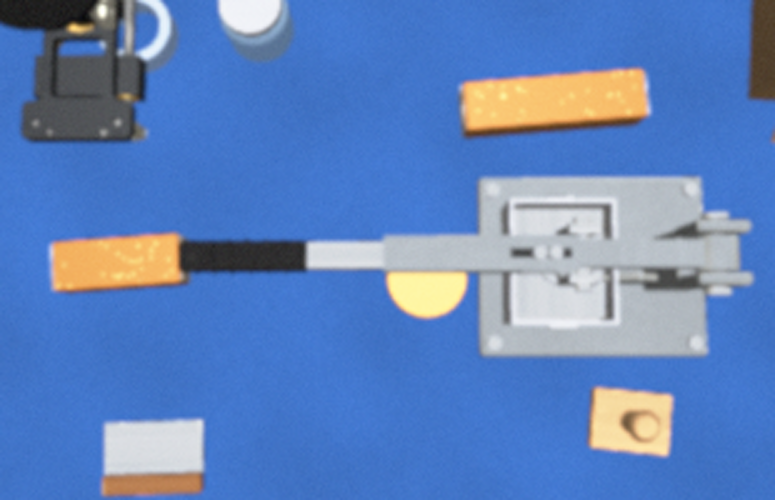

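View pics/s25.png

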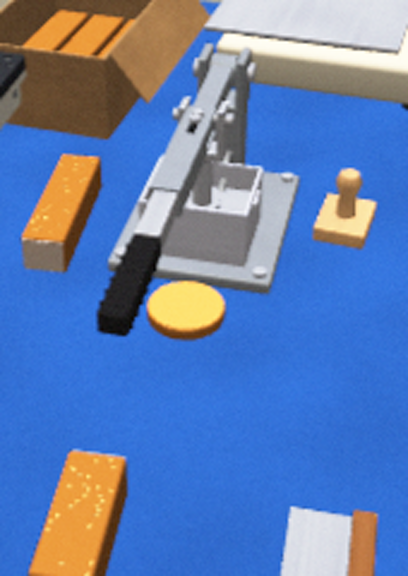

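```bash
python3 -c "
from plant import ctrl
print(ctrl.close_job())"
```

```text
the job is handed in; nothing more can be done
None
```

The lever is back in the press sleeve and let go of. The wrist camera shows its button sitting in the hole, with a gap around it, so I judged it popped and handed the job in at about 42 s.

**What I did:**
- I slid the lever about 70 mm along the counter, clear of the short brick, and gripped it near its middle.
- I pushed the nose about 48 mm into the sleeve and let go.
- I gripped again over the rear part of the button, which squeezed it flush, and worked it under the rim.
- I let go, gripped near the middle and pushed on until the button reached the hole.

**Last checks:**
- **Button:** its top lies about level with the sleeve's outer wall, a little to the -y side of the hole.
- **Depth:** 71–72 mm of bare tube shows outside the mouth, where 73 mm is nominal. The lever is therefore 1–2 mm deep, about at the end of the button's clearance in the hole.
- **Surroundings:** the press arm is down, the other things look unmoved, and the gripper is clear with nothing held.

**What did not agree or was not proven:**
- **Fingertips:** they end about 25 mm short of the reported TCP. My first grasp closed above the lever because of this, and I corrected for it.
- **Drag:** it was higher than the 3–6 N expected from the button, at 11–17 N, with one peak of 19 N just before the rim from a sideways misalignment that I then corrected. That peak is close to the 20 N that bends the button, but the button shows no bend.
- **Seating:** the drag fell to about 8 N near the hole, but I felt no hard stop after that. I did not do a pull test, so the camera view is the main evidence that the button popped.

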